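# Read the key cases from below and stack them

### The arm

A 7-joint arm with a two-finger parallel gripper is mounted at the origin on the work surface. World frame = base frame: x ahead of the robot, y to its left, z up, the work surface at z = 0. Lengths are in m, angles in degrees, forces in N, time in s.
With the tool pointing down it reaches from about 0.425 to 0.875 m from the base axis. Payload 9.9 kg.
Tool frame: the origin (TCP) lies midway between the tips of the shut fingers; the grasp point (between the pads) lies 19 mm behind it; y points along the fingers, z is the direction in which the jaws open and shut, and the axes are right-handed (so a half turn about y gives the same grasp; the last joint's range is limited). The gripper opens to 85 mm and grips with 20 to 120 N. Pads are 22 mm wide; open, the fingers measure 114 mm over their backs; the gripper's body (76 mm by 85 mm) begins 54 mm behind the grasp point. The pads swing forward as they close: fully open they stand 13 mm farther back than shut.
Start: joints at [62.636, 32.985, 1.427, 82.34, -0.859, 64.687, -3.237], TCP at [0.259, -0.623, 0.231] pointing down, gripper open.
Joint ranges: [-157.87, 157.87], [-19.46, 123.44], [-87.15, 90], [11.01, 140.99], [-62.26, 242.26], [9.8, 113.94], [-161.44, 161.44]. Speed limits (degrees/s): [127.2, 127.2, 172.46, 172.46, 180, 180, 180].

### API

Orientations are given as [roll, pitch, yaw] about the fixed x, y, z axes, in that order (R = Rz(yaw) Ry(pitch) Rx(roll)).
In Python, from workcell import read_state, eyes, bot gives the robot as it stands.
- The arm moves only by the tool apply_moves, never from a script. Its argument "targets" is a list that holds one entry, the list of rows, each a list of 7 numbers: the shift along the world's x, y, z in mm, then the turn, a rotation vector about the world's x, y, z in degrees, then the finger opening in mm, from 0 to 85.4. A call has exactly 10 rows; each row is the pose to reach, as a shift and turn from the pose commanded when the call began; what a row does not reach only later rows make up. A row lasts 1/12 s, in which the tool goes at most 41.7 mm and 7.16 degrees, less where a joint would pass 70% of its speed; a pose out of reach is approached as far as the arm can. A call with a gripper value outside its range is refused whole. The fingers move at their own pace and stop on an object; "grip_force" is the grip in N (left out, the last holds). Time passes only in rows, so rows that repeat a pose let the fingers close, or fill a call up. It gives the time, the measured TCP pose, the force and the opening at its end, in the units of the state.
- read_state(): the state, without advancing time (a new reading comes with each control period).
- eyes.grab_frame(name): name is "scene" or "top"; returns the picture (384x512x3 uint8, blue, green, red); there is no depth.
- eyes.camera_params(name): a dict with "mtx" (3x3 intrinsics, pixels), "world_from_camera" (4x4, takes a point from camera to world coordinates). Camera axes: x right, y down, z forward; pixel columns grow to the right and rows downward; lengths in m; the calibration is good to about 2 mm. A picture is of the moment at which its call begins. camera_params takes no time and is no camera call.
- bot.hand_in(): hands the job in, once; it reports no verdict.
The state is a dict: "time_s": time; "joint_pos": joint angles; "joint_velocities": joint speeds; "tau": joint torques, N m; "tool_pos": TCP position; "ee_rot": TCP orientation; "force": force on the tool from outside, world axes, zero at the start; "ft_torque": the same for the moment, N m; "gripper_width": finger opening in m.
Only numpy, scipy, OpenCV 4.12 (cv2) and the standard library are available. Lean on these libraries where they do the work, as an engineer would, in place of code of your own. Each camera call takes 0.05 s, during which the arm holds its last target.

### The job

At the security desk, check in the key cases: first stand every case on edge on the desk so that the hidden bar on its underside can be read, with all of them standing at the same time and let go. Then stack the cases upright, lid up, on the two stands: those whose bar runs lengthways on the stand with the lengthways bar, those whose bar runs across on the stand with the crosswise bar, each one's feet fully down in the corner recesses of the stand or of the case lid below. Leave the stamp, the radio and the pen pot where they are.

Things in the scene. Friction and masses are not known exactly. Their poses are not given: they have to be found in the camera images.
- case_1_center (a point): Key case 1, may be absent: closed grey box 90 mm long (x), 68 wide (y), 61 high (z, up if upright), 0.25 kg: four corner feet 13 x 13 x 8 mm, a plain box 48 mm high, and on the lid a raised panel 5 mm high that leaves a 17 x 17 mm recess, open outwards, at each corner. A latch at one end. All look alike from above. Point: the centre, 30.5 mm above the feet's soles.
- case_1_bar: The white bar, 56 x 13 mm and 2 mm thick, on the middle of the underside of key case 1. Its x axis runs along the bar: either along the length of the case (case x) or across it (case y).
- case_2_center (a point): Key case 2, may be absent: closed grey box 90 mm long (x), 68 wide (y), 61 high (z, up if upright), 0.25 kg: four corner feet 13 x 13 x 8 mm, a plain box 48 mm high, and on the lid a raised panel 5 mm high that leaves a 17 x 17 mm recess, open outwards, at each corner. A latch at one end. All look alike from above. Point: the centre, 30.5 mm above the feet's soles.
- case_2_bar: The white bar, 56 x 13 mm and 2 mm thick, on the middle of the underside of key case 2. Its x axis runs along the bar: either along the length of the case (case x) or across it (case y).
- case_3_center (a point): Key case 3, may be absent: closed grey box 90 mm long (x), 68 wide (y), 61 high (z, up if upright), 0.25 kg: four corner feet 13 x 13 x 8 mm, a plain box 48 mm high, and on the lid a raised panel 5 mm high that leaves a 17 x 17 mm recess, open outwards, at each corner. A latch at one end. All look alike from above. Point: the centre, 30.5 mm above the feet's soles.
- case_3_bar: The white bar, 56 x 13 mm and 2 mm thick, on the middle of the underside of key case 3. Its x axis runs along the bar: either along the length of the case (case x) or across it (case y).
- case_4_center (a point): Key case 4, may be absent: closed grey box 90 mm long (x), 68 wide (y), 61 high (z, up if upright), 0.25 kg: four corner feet 13 x 13 x 8 mm, a plain box 48 mm high, and on the lid a raised panel 5 mm high that leaves a 17 x 17 mm recess, open outwards, at each corner. A latch at one end. All look alike from above. Point: the centre, 30.5 mm above the feet's soles.
- case_4_bar: The white bar, 56 x 13 mm and 2 mm thick, on the middle of the underside of key case 4. Its x axis runs along the bar: either along the length of the case (case x) or across it (case y).
- stand_long_seat (a point): Fixed stand 90 mm long (x), 68 wide (y), with a white bar running lengthways on top. Its top is like a case lid. Point: middle of the seat, level with the recess floors, 30 mm above the desk; the panel rises 5 mm more. A case seated here, either way round, has 4 mm play each way and its centre 30.5 mm above this point; a second one on its lid is 56 mm higher.
- stand_across_seat (a point): Fixed stand 90 mm long (x), 68 wide (y), with a white bar running crosswise on top. Its top is like a case lid. Point: middle of the seat, level with the recess floors, 30 mm above the desk; the panel rises 5 mm more. A case seated here, either way round, has 4 mm play each way and its centre 30.5 mm above this point; a second one on its lid is 56 mm higher.
- stamp: Bystander: self-inking hand stamp, 60 x 30 x 64 mm, origin under its middle. Not part of the job.
- handset: Bystander: handheld radio lying flat, 125 x 56 x 34 mm with a stub aerial, origin under its middle. Not part of the job.
- pen_pot: Bystander: round black pen pot, 72 mm across, 90 mm high with pens to 150 mm, origin under its middle. Not part of the job.
There are look-alikes about, which are no part of the job. What is shaped like the part that bears case_4_center but purple is not meant.

How it is judged (in metres and radians):
On the way:
1. every key case stands on edge on the desk at the same time, underside in view (angle between case_1_center's own z axis and vertical between 1.37 and 1.77 rad and height (world z) of each of case_1_center, case_2_center, case_3_center, case_4_center below 0.06 m and linear speed of each of case_1, case_2, case_3, case_4 below 0.05 m/s and angle between case_2_center's own z axis and vertical between 1.37 and 1.77 rad and angle between case_3_center's own z axis and vertical between 1.37 and 1.77 rad and angle between case_4_center's own z axis and vertical between 1.37 and 1.77 rad and contact force between the fingers and case_1 below 0.5 N and contact force between the fingers and case_2 below 0.5 N and contact force between the fingers and case_3 below 0.5 N and contact force between the fingers and case_4 below 0.5 N), for 0.3 s.
At the end, for the whole second after the job is handed in: Every case present is upright (0.04 rad) and at rest on the stand matching its bar, feet down in the recesses of the stand or the lid below: centre within 2.5 mm of the seated height, 12 mm of the stand's middle and 0.2 rad of its direction, either way round (horizontal distance between each of case_1_center, case_3_center and stand_long_seat below 0.012 m and angle between the x axis of each of case_1_center, case_3_center and the x axis of stand_long_seat, either way round below 0.2 rad and angle between each of case_1_center, case_2_center, case_3_center, case_4_center's own z axis and vertical below 0.04 rad and linear speed of each of case_1, case_2, case_3, case_4 below 0.02 m/s and (z of case_1_center in the frame of stand_long_seat between 0.028 and 0.033 m or z of case_1_center in the frame of stand_long_seat between 0.084 and 0.089 m) and horizontal distance between each of case_2_center, case_4_center and stand_across_seat below 0.012 m and angle between the x axis of each of case_2_center, case_4_center and the x axis of stand_across_seat, either way round below 0.2 rad and (z of case_2_center in the frame of stand_across_seat between 0.028 and 0.033 m or z of case_2_center in the frame of stand_across_seat between 0.084 and 0.089 m) and (z of case_3_center in the frame of stand_long_seat between 0.028 and 0.033 m or z of case_3_center in the frame of stand_long_seat between 0.084 and 0.089 m) and (z of case_4_center in the frame of stand_across_seat between 0.028 and 0.033 m or z of case_4_center in the frame of stand_across_seat between 0.084 and 0.089 m)); the robot touches nothing.
It fails at once if the stamp is knocked or moved (more than 40 mm) (distance of stamp from where it was at the start of the episode above 0.04 m).
It fails at once if the handset is knocked or moved (more than 40 mm) (distance of handset from where it was at the start of the episode above 0.04 m).
It fails at once if the pen pot is knocked or moved (more than 40 mm) (distance of pen_pot from where it was at the start of the episode above 0.04 m).
Of case_1, case_2, case_3, case_4 only 3 to 4 are there at a start; the rules pass over those that are not, and their reading is None.
At some moment in a run one of case_1, case_2, case_3, case_4 may be knocked a few centimetres aside while the robot is not near it.
It also fails if it takes over 210 s, if anything falls off the work surface, if the arm or the gripper's body presses on something with over 40 N, if the wrist force passes 120 N, or if a joint passes its speed limit or range.

## Working session

There is one attempt and no reset: what is moved stays moved. The work goes in short steps, Python scripts to look and compute and a tool call to move; the robot and the scene stay as the last step left them, time stands still between calls to the robot, and variables do not carry over. Pictures are saved under pics/ and viewed, and the job is handed in when it is done.

Besides the shell and the picture viewer there is one more tool, called by a JSON object that holds its "name" and its "arguments". apply_moves: Moves the arm, as the interface text tells. Its arguments: {"type":"object","properties":{"targets":{"type":"array","items":{"type":"array","items":{"type":"array","items":{"type":"number"}}}},"grip_force":{"type":"number"}},"required":["targets"]}

```bash
mkdir -p pics; ls; python3 - <<'E'
from workcell import read_state, eyes, bot
import cv2
print(read_state())
for n in ("scene","top"):
    f=eyes.grab_frame(n); cv2.imwrite(f"pics/{n}0.png",f)
    p=eyes.camera_params(n); print(n,p["mtx"].round(1).tolist(),p["world_from_camera"].round(3).tolist())
E
```

```text
pics
{'time_s': 0.0, 'joint_pos': array([62.63519498, 33.030784  ,  1.42247568, 82.38583398, -0.86012388,
       64.68732982, -3.23714944]), 'joint_velocities': array([-0.08644955,  0.08077774, -0.00280679,  0.11118682,  0.07055405,
        0.08570495,  0.08478446]), 'tau': array([ 1.54792115e-04, -7.65747786e+01,  2.25077190e+00, -2.85959136e+01,
        1.53825211e-02,  1.30337721e-02, -1.83888847e-05]), 'tool_pos': array([ 0.2588457 , -0.62290626,  0.23046798]), 'ee_rot': array([-9.00933285e+01, -3.66072256e-03, -1.57434027e+02]), 'force': array([-0.26885052, -0.09691616, -0.06124328]), 'ft_torque': array([ 0.03369898,  0.05814589, -0.02240219]), 'gripper_width': 0.08512589486399703}
scene [[477.6, 0.0, 250.7], [0.0, 477.6, 190.8], [0.0, 0.0, 1.0]] [[0.54, 0.544, -0.642, 1.384], [0.841, -0.331, 0.427, -0.564], [0.02, -0.771, -0.637, 0.861], [0.0, 0.0, 0.0, 1.0]]
top [[398.9, 0.0, 261.6], [0.0, 398.9, 191.4], [0.0, 0.0, 1.0]] [[0.011, -0.978, 0.206, 0.371], [-1.0, -0.01, 0.005, 0.013], [-0.003, -0.206, -0.978, 1.06], [0.0, 0.0, 0.0, 1.0]]
```

View pics/scene0.png

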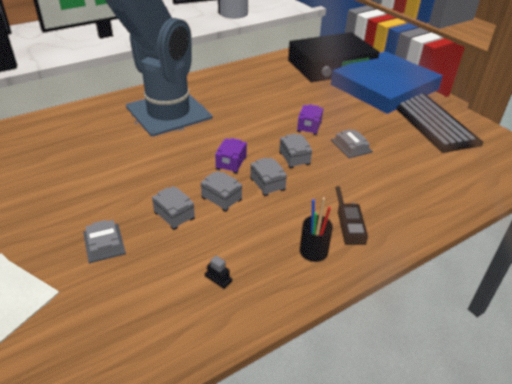

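View pics/top0.png

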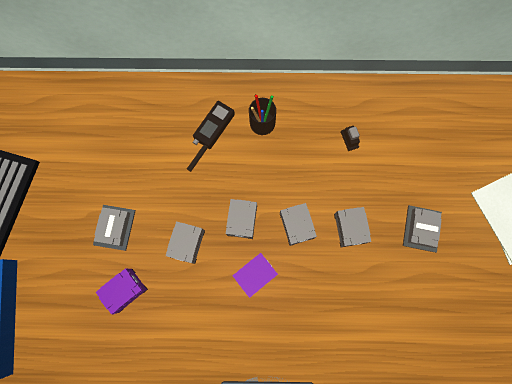

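The top view shows four grey cases at about (185,242), (241,218), (297,224) and (352,227). The stands are at (114,226) and (423,228). There are two purple look-alikes at (121,291) and (255,275), which I'll leave out. Next I'll take enlarged crops to confirm.

```bash
python3 - <<'E'
import cv2
t=cv2.imread("pics/top0.png"); s=cv2.imread("pics/scene0.png")
cv2.imwrite("pics/topz.png",cv2.resize(t[190:320,85:285],None,fx=4,fy=4,interpolation=cv2.INTER_CUBIC))
cv2.imwrite("pics/topz2.png",cv2.resize(t[190:320,265:465],None,fx=4,fy=4,interpolation=cv2.INTER_CUBIC))
cv2.imwrite("pics/scz.png",cv2.resize(s[90:270,80:380],None,fx=2.6,fy=2.6,interpolation=cv2.INTER_CUBIC))
E
```

```text
(no output)
```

View pics/topz.png

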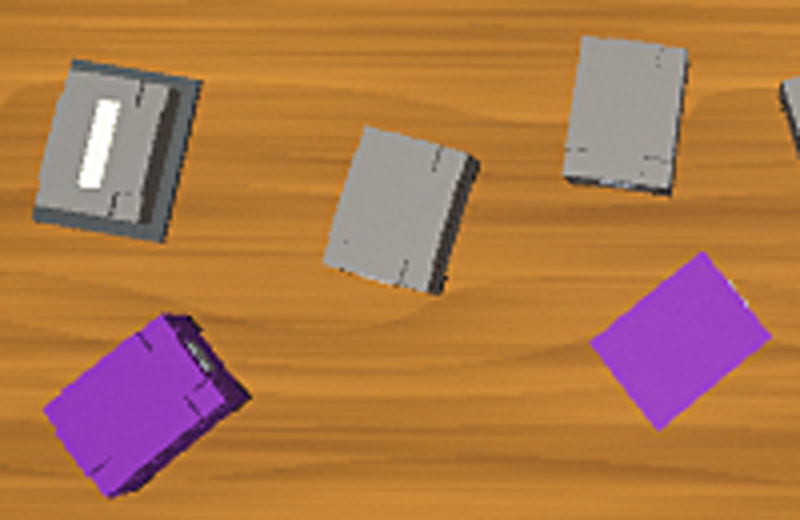

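View pics/topz2.png

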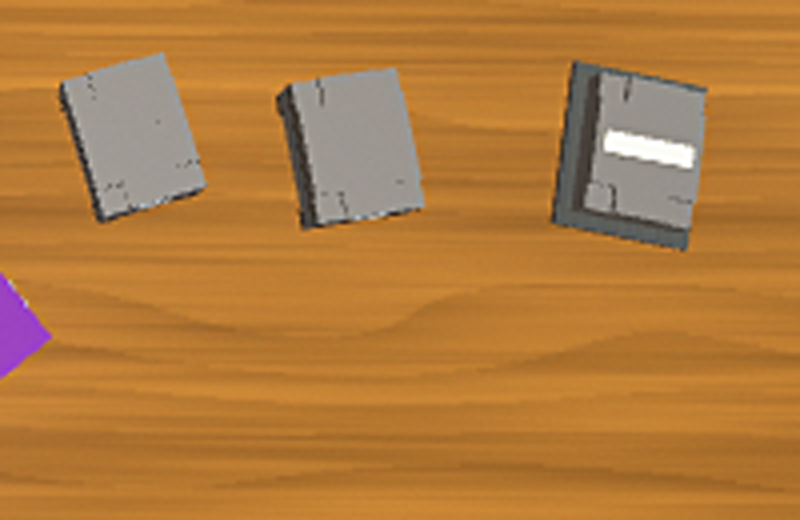

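View pics/scz.png

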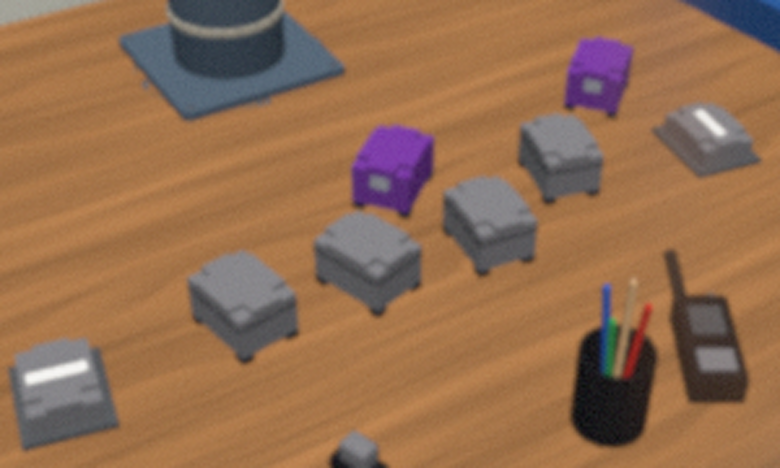

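```bash
cat > h.py <<'E'
import numpy as np, cv2
from workcell import read_state, eyes, bot
from scipy.spatial.transform import Rotation as R
def ray(cam,uv):
    p=eyes.camera_params(cam); W=p["world_from_camera"]
    d=W[:3,:3]@np.linalg.inv(p["mtx"])@np.array([uv[0],uv[1],1.]); return W[:3,3],d
def onz(cam,uv,z):
    o,d=ray(cam,uv); return o+d*(z-o[2])/d[2]
def tri(a,b):
    (o1,d1),(o2,d2)=ray("top",a),ray("scene",b)
    A=np.stack([d1,-d2],1); s,*_=np.linalg.lstsq(A,o2-o1,rcond=None)
    p,q=o1+d1*s[0],o2+d2*s[1]; return (p+q)/2,np.linalg.norm(p-q)
def proj(cam,X):
    p=eyes.camera_params(cam); W=p["world_from_camera"]
    c=W[:3,:3].T@(np.asarray(X)-W[:3,3]); u=p["mtx"]@c; return u[:2]/u[2]
def snap(name):
    out=[]
    for n in ("scene","top"):
        f=eyes.grab_frame(n); cv2.imwrite(f"pics/{name}_{n}.png",f); out.append(f)
    return out
def blobs(f,lo,hi,amin=150):
    hsv=cv2.cvtColor(f,cv2.COLOR_BGR2HSV)
    m=((hsv[...,1]<45)&(hsv[...,2]>lo)&(hsv[...,2]<hi)).astype(np.uint8)
    n,l,st,c=cv2.connectedComponentsWithStats(m,connectivity=4)
    r=[]
    for i in range(1,n):
        if amin<st[i,4]<4000:
            cs,_=cv2.findContours((l==i).astype(np.uint8),cv2.RETR_EXTERNAL,cv2.CHAIN_APPROX_NONE)
            r.append((c[i],st[i,4],cv2.minAreaRect(max(cs,key=len))))
    return r
E
python3 - <<'E'
from h import *
t=cv2.imread("pics/top0.png"); s=cv2.imread("pics/scene0.png")
print(t[218,241],t[228,370],t[240,106],s[178,268],s[190,285],s[160,268])
for n,f in(("top",t),("scene",s)):
  for c,a,r in blobs(f,95 if n=="scene" else 120,200,100): print(n,c.round(1),a,np.round(cv2.boxPoints(r),1).tolist())
E
```

```text
[149 156 159] [ 42 116 180] [145 153 155] [130 126 126] [ 64  95 136] [136 133 136]
top [72.6 69.4] 354 [[-0.0, 70.0], [0.0, 67.19999694824219], [159.0, 68.4000015258789], [159.0, 71.19999694824219]]
top [195.9  69.9] 167 [[161.0, 69.0], [228.0, 69.0], [228.0, 71.0], [161.0, 71.0]]
top [304.7  71.1] 254 [[245.0, 70.0], [359.0, 70.0], [359.0, 72.0], [245.0, 72.0]]
top [439.6  72.2] 373 [[360.0, 72.9000015258789], [360.0, 70.0], [511.0, 71.30000305175781], [511.0, 74.0999984741211]]
top [219.9 112. ] 131 [[211.8000030517578, 113.0999984741211], [217.10000610351562, 104.19999694824219], [227.89999389648438, 110.80000305175781], [222.60000610351562, 119.5999984741211]]
top [  7.5 179.9] 214 [[-4.800000190734863, 200.89999389648438], [12.699999809265137, 160.10000610351562], [17.700000762939453, 162.3000030517578], [0.20000000298023224, 203.10000610351562]]
top [ 11.7 192.6] 331 [[-4.800000190734863, 223.89999389648438], [21.100000381469727, 162.89999389648438], [26.200000762939453, 165.10000610351562], [0.30000001192092896, 226.10000610351562]]
top [240.9 217.7] 930 [[225.39999389648438,
[... 2465 characters left out ...]
030517578], [266.5, 150.39999389648438], [287.6000061035156, 174.8000030517578], [271.0, 189.10000610351562]]
scene [221.  183.1] 553 [[201.10000610351562, 183.5], [211.39999389648438, 165.6999969482422], [242.0, 183.3000030517578], [231.60000610351562, 201.1999969482422]]
scene [172.4 199.7] 630 [[152.0, 198.10000610351562], [168.10000610351562, 179.89999389648438], [193.5, 202.3000030517578], [177.39999389648438, 220.5]]
scene [100.9 236.4] 771 [[80.0999984741211, 226.1999969482422], [114.4000015258789, 217.60000610351562], [122.69999694824219, 250.8000030517578], [88.4000015258789, 259.3999938964844]]
scene [355.3 228. ] 133 [[348.0, 224.0], [363.0, 224.0], [363.0, 232.0], [348.0, 232.0]]
```

```bash
python3 - <<'E'
from h import *
t=cv2.imread("pics/top0.png"); s=cv2.imread("pics/scene0.png")
print("bars")
B={}
for n,f in(("top",t),("scene",s)):
  for c,a,r in blobs(f,205,256,30):
    if a<250: B.setdefault(n,[]).append(c); print(n,c.round(1),a,r)
# lids: centre via plane .061, and angle from box
for c,a,r in blobs(t,120,200,700):
    if c[1]<190: continue
    q=cv2.boxPoints(r)
    st=a<800
    z=.035 if st else .061
    P=np.array([onz("top",x,z) for x in q]); C=onz("top",r[0],z)
    e=[P[1]-P[0],P[2]-P[1]]; l=[np.linalg.norm(v) for v in e]; L=e[int(np.argmax(l))]; L=L*np.sign(L[0])
    print("lid",c.round(0),C.round(4),"len",np.round(l,3),"yaw",round(np.degrees(np.arctan2(L[1],L[0])),1),"scene expect",proj("scene",C).round(1))
for a,b in (((240.9,217.7),(268.3,169-2)),((298.2,223.2),(221,183-2)),((354.4,226),(172.4,199.7-2)),((183.2,241.7),(295.8,143.6-2))):
    p,e=tri(a,b); print("h",p.round(4),round(e,4))
E
```

```text
bars
top [109.2 225.8] 111 ((109.32353210449219, 225.7058868408203), (4.850712299346924, 22.070741653442383), 14.03624439239502)
top [426.6 226.9] 113 ((426.6346130371094, 226.82693481445312), (21.96500587463379, 4.902902603149414), 11.309932708740234)
scene [371.   13.6] 108 ((371.01922607421875, 13.596158027648926), (5.491251468658447, 22.161123275756836), 78.69007110595703)
scene [426.   37.6] 140 ((426.0188903808594, 37.56603240966797), (6.868027210235596, 23.900733947753906), 74.05460357666016)
scene [352.8 136.8] 43 ((352.7500305175781, 136.75), (12.020814895629883, 2.8284270763397217), 45.0)
scene [101.3 232.7] 98 ((101.41177368164062, 232.64707946777344), (3.8805696964263916, 23.768489837646484), 75.96376037597656)
lid [241. 218.] [0.5131 0.0696 0.061 ] len [0.092 0.067] yaw -5.9 scene expect [267.6 166.9]
lid [298. 223.] [ 0.5008 -0.0756  0.061 ] len [0.068 0.091] yaw 16.3 scene expect [220.4 181.3]
lid [354. 226.] [ 0.4956 -0.216   0.061 ] len [0.069 0.091] yaw 8.8 scene expect [172.  197.8]
lid [110. 226.] [0.4923 0.4091 0.035 ] len [0.093 0.069] yaw -7.7 scene expect [352.1 137. ]
lid [426. 227.] [ 0.4978 -0.4071  0.035 ] len [0.093 0.07 ] yaw -11.3 scene expect [101.7 233. ]
lid [183. 242.] [0.4517 0.2122 0.061 ] len [0.091 0.068] yaw -13.6 scene expect [295.2 141.8]
h [0.5142 0.0702 0.061 ] 0.0018
h [ 0.5014 -0.0747  0.062 ] 0.0009
h [ 0.4959 -0.2156  0.0615] 0.0012
h [0.4522 0.2128 0.0617] 0.0018
```

```bash
cat >> h.py <<'E'
def pose():
    s=read_state(); return s["tool_pos"],R.from_euler("xyz",s["ee_rot"],degrees=True),s
def toolR(yaw,t,sgn):
    """tool pointing down tilted inward by t deg (case heading yaw); t=-90 -> horizontal outward"""
    t,yw=np.radians(t),np.radians(yaw)
    xc=np.array([np.cos(yw),np.sin(yw),0]); yc=np.array([-np.sin(yw),np.cos(yw),0])
    a=-np.sin(t)*xc-np.cos(t)*np.array([0,0,1.]); z=sgn*yc
    return R.from_matrix(np.stack([np.cross(a,z),a,z],1)),xc,yc,a
def delta(g,yaw,t,sgn,d=.024,prt=True):
    """g: wanted grasp point"""
    p,r,s=pose(); Rt,xc,yc,a=toolR(yaw,t,sgn)
    tcp=np.asarray(g)+d*a; rv=(Rt*r.inv()).as_rotvec(degrees=True)
    if prt: print("shift mm",((tcp-p)*1000).round(1),"turn",rv.round(2),"| joints",s["joint_pos"].round(0),"w",round(s["gripper_width"]*1000,1),"F",s["force"].round(1),"t",round(s["time_s"],1))
    return tcp,Rt
def grasp(d=.024):
    p,r,s=pose(); return p-d*r.apply([0,1,0])
E
python3 - <<'E'
from h import *
yaw=8.8; C=np.array([.4956,-.216,.0305])
for sg in (1,-1):
    _,xc,yc,a=toolR(yaw,25,sg)
    g=C+.008*xc+[0,0,.004]
    delta(g+[0,0,.12],yaw,25,sg); delta(g,yaw,25,sg)
E
```

```text
shift mm [234.6 406.6 -97.8] turn [ 34.98   9.7  162.54] | joints [63. 33.  1. 82. -1. 65. -3.] w 85.4 F [0.6 0.  1.3] t 0.1
shift mm [ 234.6  406.6 -217.8] turn [ 34.98   9.7  162.54] | joints [63. 33.  1. 82. -1. 65. -3.] w 85.4 F [0.6 0.  1.3] t 0.1
shift mm [234.6 406.6 -97.8] turn [ -6.85  24.1  -13.53] | joints [63. 33.  1. 82. -1. 65. -3.] w 85.4 F [0.6 0.  1.3] t 0.1
shift mm [ 234.6  406.6 -217.8] turn [ -6.85  24.1  -13.53] | joints [63. 33.  1. 82. -1. 65. -3.] w 85.4 F [0.6 0.  1.3] t 0.1
```

{"name": "apply_moves", "arguments": {"targets": [[[40,60,0,-1,3,-2,85],[80,120,0,-2,6,-4,85],[115,180,0,-3,10,-6,85],[150,240,0,-4,14,-8,85],[180,300,0,-5,18,-10,85],[210,360,-20,-6,21,-12,85],[234.6,406.6,-40,-6.85,24.1,-13.5,85],[234.6,406.6,-60,-6.85,24.1,-13.5,85],[234.6,406.6,-70,-6.85,24.1,-13.5,85],[234.6,406.6,-80,-6.85,24.1,-13.5,85]]], "grip_force": 60}}

```text
time_s: 0.93
tool_pos: [0.4657, -0.2683, 0.1783]
ee_rot: [-89.9, -25.0, -171.1]
force: [0.8, -0.6, -0.6]
gripper_width: 0.0851
```

```bash
cat > a.py <<'E'
import sys
from h import *
# args: x y z yaw tilt  (case centre z) lift
C=np.array([float(v) for v in sys.argv[1:4]]); yaw,t,l=map(float,sys.argv[4:7]); sg=-1
_,xc,yc,a=toolR(yaw,t,sg)
g=C+.008*xc+[0,0,.004+l]; print(grasp().round(4)); delta(g,yaw,t,sg)
E
python3 a.py .4956 -.216 .0305 8.8 25 0
```

```text
[ 0.4757 -0.2667  0.2   ]
shift mm [  27.7   52.  -165.5] turn [ 0.07  0.03 -0.13] | joints [ 13.  37.   8.  91.   7.  75. -64.] w 85.1 F [ 0.8 -0.6 -0.6] t 0.9
```

{"name": "apply_moves", "arguments": {"targets": [[[14,26,-30,0,0,0,85],[27.7,52,-60,0,0,0,85],[27.7,52,-70,0,0,0,85],[27.7,52,-70,0,0,0,85],[27.7,52,-90,0,0,0,85],[27.7,52,-110,0,0,0,85],[27.7,52,-125,0,0,0,85],[27.7,52,-125,0,0,0,85],[27.7,52,-125,0,0,0,85],[27.7,52,-125,0,0,0,85]]]}}

```text
time_s: 1.77
tool_pos: [0.4924, -0.2198, 0.0551]
ee_rot: [-89.8, -24.9, -171.3]
force: [-0.6, 1.3, 0.2]
gripper_width: 0.0851
```

```bash
python3 a.py .4956 -.216 .0305 8.8 25 0; python3 -c "
from h import *
f,t=snap('g1'); cv2.imwrite('pics/g1z.png',cv2.resize(f[130:250,110:270],None,fx=4,fy=4))"
```

```text
[ 0.5024 -0.2182  0.0769]
shift mm [  1.    3.5 -42.4] turn [0.12 0.09 0.01] | joints [  9.  46.   7.  95.   6.  63. -70.] w 85.1 F [-0.6  1.3  0.2] t 1.8
```

View pics/g1z.png

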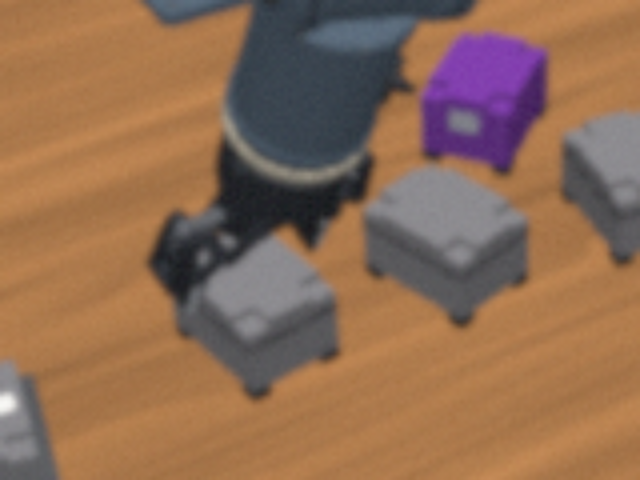

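{"name": "apply_moves", "arguments": {"targets": [[[1,3.5,-8,0,0,0,85],[1,3.5,-16,0,0,0,85],[1,3.5,-24,0,0,0,85],[1,3.5,-32,0,0,0,85],[1,3.5,-40,0,0,0,85],[1,3.5,-42,0,0,0,85],[1,3.5,-42,0,0,0,60],[1,3.5,-42,0,0,0,60],[1,3.5,-42,0,0,0,60],[1,3.5,-42,0,0,0,60]]]}}

```text
time_s: 2.7
tool_pos: [0.4934, -0.2151, 0.012]
ee_rot: [-89.9, -25.0, -171.2]
force: [0.5, 0.8, -3.0]
gripper_width: 0.0677
```

```bash
python3 a.py .4956 -.216 .0305 8.8 25 0
```

```text
[ 0.5034 -0.2135  0.0337]
shift mm [ 0.1 -1.2  0.8] turn [ 0.07  0.05 -0.06] | joints [  9.  49.   6.  96.   6.  59. -71.] w 67.7 F [ 0.5  0.8 -3. ] t 2.7
```

```bash
cat > b.py <<'E'
import sys
from h import *
# stand-on-end targets: x y of standing centre, yaw, tilt, lift
x,y,yaw,t,l=map(float,sys.argv[1:6])
_,xc,yc,a=toolR(yaw,t,-1)
g=np.array([x,y,.053+l])-.004*xc; print(grasp().round(4)); delta(g,yaw,t,-1)
E
python3 b.py .62 -.22 -10 -65 .05; python3 -c "
from h import *
for n,uv in dict(stamp=(350,145),pot=(262,130),hand=(205,135),aer=(190,168),pur=(255,275),pur2=(121,291)).items(): print(n,onz('top',uv,.02).round(3))"
```

```text
[ 0.5034 -0.2135  0.0337]
shift mm [144.1  -8.   80.9] turn [ -0.84 -90.29 -14.75] | joints [  9.  49.   6.  96.   6.  59. -71.] w 67.7 F [ 0.5  0.8 -3. ] t 2.7
stamp [ 0.723 -0.222  0.02 ]
pot [0.764 0.019 0.02 ]
hand [0.748 0.175 0.02 ]
aer [0.653 0.212 0.02 ]
pur [0.372 0.033 0.02 ]
pur2 [0.329 0.372 0.02 ]
```

{"name": "apply_moves", "arguments": {"targets": [[[0,0,35,0,0,0,60],[0,0,70,0,0,0,60],[15,0,100,0,-6,-1,60],[30,0,120,0,-12,-2,60],[45,-2,130,0,-19,-3,60],[60,-3,140,0,-26,-4,60],[75,-4,140,0,-33,-5.4,60],[90,-5,140,0,-40,-6.5,60],[105,-6,140,-0.4,-47,-7.7,60],[115,-7,140,-0.5,-54,-8.8,60]]]}}

```text
time_s: 3.53
tool_pos: [0.5987, -0.2155, 0.1509]
ee_rot: [-86.8, 23.4, -179.8]
force: [-2.4, 0.9, -3.1]
gripper_width: 0.0672
```

```bash
python3 b.py .60 -.22 -10 -65 .05
```

```text
[ 0.5892 -0.2142  0.1729]
shift mm [ 18.8  -7.5 -58. ] turn [ -1.24 -41.69  -7.49] | joints [ 18.  26.   0. 117. -17.  14. -57.] w 67.2 F [-2.4  0.9 -3.1] t 3.5
```

```bash
python3 a.py .4956 -.216 .0325 8.8 25 0.0
```

```text
[ 0.5892 -0.2142  0.1729]
shift mm [-105.2   -0.8 -136.2] turn [-0.54 48.51  8.03] | joints [ 18.  26.   0. 117. -17.  14. -57.] w 67.2 F [-2.4  0.9 -3.1] t 3.5
```

{"name": "apply_moves", "arguments": {"targets": [[[-15,0,0,0,7,1,60],[-30,0,0,0,14,2,60],[-45,0,0,0,21,3,60],[-60,0,0,0,28,4.5,60],[-75,0,0,0,35,6,60],[-90,0,0,-0.5,42,7,60],[-105,-1,-30,-0.5,48.5,8,60],[-105,-1,-60,-0.5,48.5,8,60],[-105,-1,-90,-0.5,48.5,8,60],[-105,-1,-110,-0.5,48.5,8,60]]]}}

```text
time_s: 4.37
tool_pos: [0.4945, -0.2133, 0.0375]
ee_rot: [-90.6, -25.5, -170.9]
force: [-1.0, -0.4, -1.8]
gripper_width: 0.0673
```

```bash
python3 a.py .4956 -.216 .0325 8.8 25 0.0
```

```text
[ 0.5047 -0.2119  0.0591]
shift mm [ -1.   -3.  -22.7] turn [-0.44 -0.55 -0.1 ] | joints [  4.  48.  15.  95.  -1.  62. -64.] w 67.3 F [-1.  -0.4 -1.8] t 4.4
```

{"name": "apply_moves", "arguments": {"targets": [[[-1,-3,-12,0,0,0,60],[-1,-3,-20,0,0,0,60],[-1,-3,-24,0,0,0,60],[-1,-3,-25,0,0,0,60],[-1,-3,-25,0,0,0,85],[-1,-3,-25,0,0,0,85],[-1,-3,-25,0,0,0,85],[6,-2,-5,0,0,0,85],[12,-1,25,0,0,0,85],[20,0,65,0,0,0,85]]]}}

```text
time_s: 5.2
tool_pos: [0.5141, -0.2135, 0.1054]
ee_rot: [-90.6, -25.5, -170.9]
force: [1.1, 0.2, 0.9]
gripper_width: 0.085
```

```bash
cat > a.py <<'E'
import sys
from h import *
# args: x y z(centre) yaw tilt lift [ox oz]  grasp offset in case frame
C=np.array([float(v) for v in sys.argv[1:4]]); yaw,t,l=map(float,sys.argv[4:7]); sg=-1
ox,oz=(float(sys.argv[7]),float(sys.argv[8])) if len(sys.argv)>7 else (-.018,.003)
_,xc,yc,a=toolR(yaw,t,sg)
g=C+ox*xc+[0,0,oz+l]; print(grasp().round(4)); delta(g,yaw,t,sg)
E
python3 a.py .4956 -.216 .0305 8.8 -10 0.1
```

```text
[ 0.5243 -0.2122  0.127 ]
shift mm [-32.1  -4.6   4.5] turn [  4.94 -35.2   -0.21] | joints [  4.  45.  15.  89.  -0.  71. -64.] w 85.0 F [1.1 0.2 0.9] t 5.2
```

{"name": "apply_moves", "arguments": {"targets": [[[-6,0,10,1,-7,0,85],[-12,-1,10,2,-14,0,85],[-18,-2,8,3,-21,0,85],[-25,-3,6,4,-28,0,85],[-32,-4.6,4.5,5,-35.2,0,85],[-32,-4.6,-15,5,-35.2,0,85],[-32,-4.6,-35,5,-35.2,0,85],[-32,-4.6,-50,5,-35.2,0,85],[-32,-4.6,-50,5,-35.2,0,85],[-32,-4.6,-50,5,-35.2,0,85]]]}}

```text
time_s: 6.03
tool_pos: [0.4831, -0.2188, 0.0556]
ee_rot: [-89.9, 10.2, -171.0]
force: [-0.9, 0.5, 0.1]
gripper_width: 0.0846
```

```bash
python3 a.py .4956 -.216 .0305 8.8 -10 0.0; python3 -c "
from h import *
f,t=snap('g2'); cv2.imwrite('pics/g2z.png',cv2.resize(f[130:250,110:270],None,fx=4,fy=4))"
```

```text
[ 0.4789 -0.2194  0.0792]
shift mm [ -1.1   0.7 -45.7] turn [ 0.04  0.19 -0.16] | joints [ 24.  32.  -1. 123. -16.  17. -43.] w 84.6 F [-0.9  0.5  0.1] t 6.0
```

View pics/g2z.png

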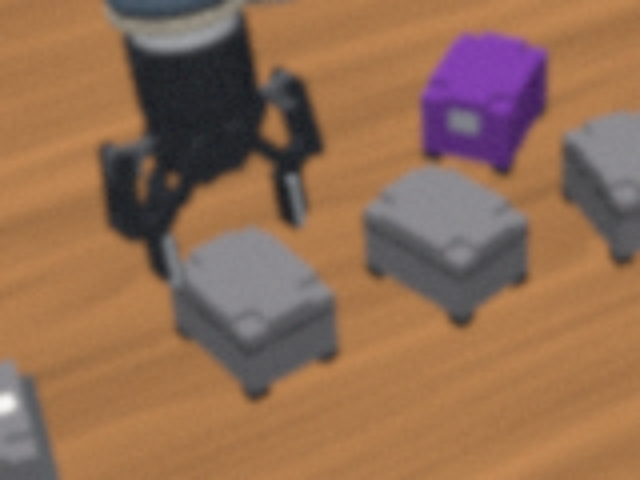

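{"name": "apply_moves", "arguments": {"targets": [[[-1,1,-10,0,0,0,85],[-1,1,-20,0,0,0,85],[-1,1,-30,0,0,0,85],[-1,1,-40,0,0,0,85],[-1,1,-45,0,0,0,85],[-1,1,-45,0,0,0,85],[-1,1,-45,0,0,0,60],[-1,1,-45,0,0,0,60],[-1,1,-45,0,0,0,60],[-1,1,-45,0,0,0,60]]]}}

```text
time_s: 6.97
tool_pos: [0.4827, -0.2179, 0.0113]
ee_rot: [-89.9, 10.3, -171.0]
force: [-1.5, 0.4, 6.7]
gripper_width: 0.0673
```

```bash
cat > b.py <<'E'
import sys
from h import *
# standing: x y of standing centre, heading yaw, tilt, lift. grasp offset ox=-.018 -> up; oz=.003 -> along +xc (lid side)
x,y,yaw,t,l=map(float,sys.argv[1:6])
_,xc,yc,a=toolR(yaw,t,-1)
g=np.array([x,y,.045+.018+l])+.003*xc; print(grasp().round(4)); delta(g,yaw,t,-1)
E
python3 b.py .60 -.34 90 -10 .10;python3 b.py .60 -.34 90 80 .05
```

```text
[ 0.4785 -0.2185  0.0349]
shift mm [ 117.3 -114.9  128. ] turn [-0.13  0.31 81.03] | joints [ 25.  37.  -3. 125. -18.  10. -41.] w 67.3 F [-1.5  0.4  6.7] t 7.0
[ 0.4785 -0.2185  0.0349]
shift mm [ 117.3 -142.7   97.5] turn [-73.42  62.89  62.41] | joints [ 25.  37.  -3. 125. -18.  10. -41.] w 67.3 F [-1.5  0.4  6.7] t 7.0
```

{"name": "apply_moves", "arguments": {"targets": [[[5,0,25,0,0,0,60],[15,-5,60,0,0,0,60],[30,-15,95,0,0,0,60],[45,-25,120,0,0,6,60],[60,-40,128,0,0,13,60],[75,-55,128,0,0,20,60],[90,-70,128,0,0,27,60],[100,-85,128,0,0,34,60],[110,-100,128,0,0,41,60],[117,-115,128,0,0,48,60]]]}}

```text
time_s: 7.8
tool_pos: [0.5996, -0.3336, 0.1386]
ee_rot: [-89.9, 10.2, -122.7]
force: [0.6, 0.4, -2.4]
gripper_width: 0.0673
```

```bash
python3 b.py .60 -.34 90 -10 .10;python3 b.py .60 -.34 90 40 .10
```

```text
[ 0.5972 -0.3371  0.1623]
shift mm [0.4 0.8 0.7] turn [-0.17  0.16 32.69] | joints [ 37.  39. -11.  87.  -4.  54.  -2.] w 67.3 F [ 0.6  0.4 -2.4] t 7.8
[ 0.5972 -0.3371  0.1623]
shift mm [  0.4 -18.8   6. ] turn [-48.77  14.41  30.51] | joints [ 37.  39. -11.  87.  -4.  54.  -2.] w 67.3 F [ 0.6  0.4 -2.4] t 7.8
```

{"name": "apply_moves", "arguments": {"targets": [[[0,-2,1,-4.9,1.4,3,60],[0,-4,2,-9.8,2.9,6.1,60],[0,-6,3,-14.6,4.3,9.2,60],[0,-8,4,-19.5,5.8,12.2,60],[0,-10,5,-24.4,7.2,15.3,60],[0,-12,6,-29.3,8.6,18.3,60],[0,-14,6,-34.1,10.1,21.4,60],[0,-16,6,-39,11.5,24.4,60],[0,-18,6,-43.9,13,27.5,60],[0,-18.8,6,-48.8,14.4,30.5,60]]]}}

```text
time_s: 8.63
tool_pos: [0.6, -0.351, 0.1453]
ee_rot: [-89.6, -40.2, -90.3]
force: [-0.1, -0.6, -2.7]
gripper_width: 0.0675
```

```bash
python3 b.py .60 -.34 90 80 .03
```

```text
[ 0.5999 -0.3355  0.1637]
shift mm [ -0.   -9.6 -56.5] turn [-39.78   0.3   -0.09] | joints [ -4.  40.  18. 104.  46.  41. -28.] w 67.5 F [-0.1 -0.6 -2.7] t 8.6
```

{"name": "apply_moves", "arguments": {"targets": [[[0,-1,-3,-6,0,0,60],[0,-3,-8,-12,0,0,60],[0,-4,-14,-18,0,0,60],[0,-5,-20,-24,0,0,60],[0,-6,-28,-30,0,0,60],[0,-8,-36,-36,0,0,60],[0,-9.6,-44,-39.8,0,0,60],[0,-9.6,-52,-39.8,0,0,60],[0,-9.6,-56,-39.8,0,0,60],[0,-9.6,-56,-39.8,0,0,60]]]}}

```text
time_s: 9.47
tool_pos: [0.5993, -0.3614, 0.0882]
ee_rot: [-88.0, -79.7, -92.0]
force: [0.6, -0.2, -1.1]
gripper_width: 0.0673
```

```bash
python3 b.py .60 -.34 90 80 .0; python3 -c "
from h import *
f,t=snap('s1'); cv2.imwrite('pics/s1z.png',cv2.resize(f[110:300,50:290],None,fx=3.2,fy=3.2))"
```

```text
[ 0.5993 -0.3378  0.0925]
shift mm [  0.7   0.8 -29.4] turn [-0.29  0.35  0.03] | joints [-27.  72.  39. 107.  67.  46. -73.] w 67.3 F [ 0.6 -0.2 -1.1] t 9.5
```

View pics/s1z.png

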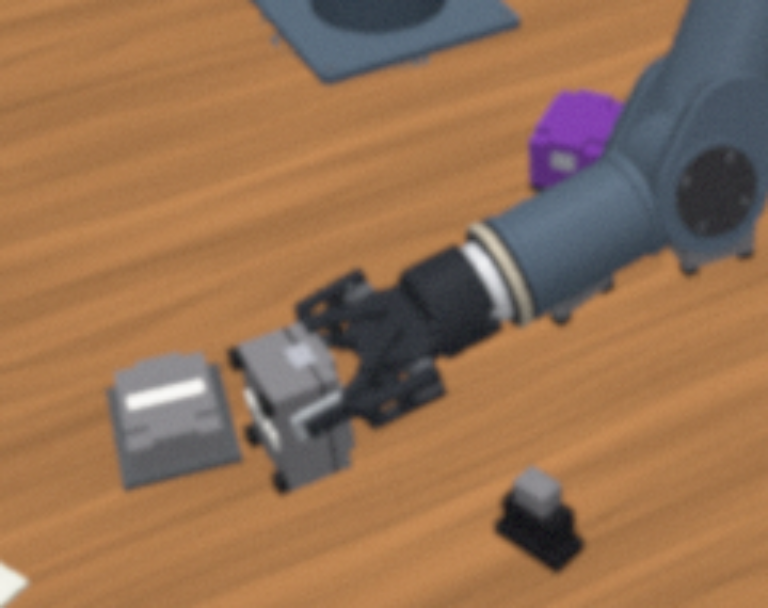

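```bash
python3 b.py .612 -.34 90 74 .003
```

```text
[ 0.5993 -0.3384  0.0946]
shift mm [ 12.7   2.  -31. ] turn [5.76 0.51 0.13] | joints [-27.  72.  39. 107.  67.  46. -73.] w 67.5 F [-0.  -0.3 -1.8] t 9.6
```

{"name": "apply_moves", "arguments": {"targets": [[[4,1,-4,3,0,0,60],[8,2,-8,5.8,0.5,0,60],[12.7,2,-12,5.8,0.5,0,60],[12.7,2,-16,5.8,0.5,0,60],[12.7,2,-20,5.8,0.5,0,60],[12.7,2,-24,5.8,0.5,0,60],[12.7,2,-27,5.8,0.5,0,60],[12.7,2,-29,5.8,0.5,0,60],[12.7,2,-30,5.8,0.5,0,60],[12.7,2,-31,5.8,0.5,0,60]]]}}

```text
time_s: 10.4
tool_pos: [0.6117, -0.3599, 0.0604]
ee_rot: [-90.5, -74.5, -89.5]
force: [-2.5, 12.4, 19.0]
gripper_width: 0.0673
```

```bash
python3 b.py .612 -.34 90 74 .003; python3 -c "
from h import *
f,t=snap('s1b'); cv2.imwrite('pics/s1bz.png',cv2.resize(f[110:300,50:290],None,fx=3.2,fy=3.2))"
```

```text
[ 0.6117 -0.3367  0.0669]
shift mm [ 0.3 -0.2 -1.1] turn [ 0.45 -0.14  0.06] | joints [-24.  71.  36. 105.  66.  44. -69.] w 67.3 F [-2.5 12.4 19. ] t 10.4
```

View pics/s1bz.png

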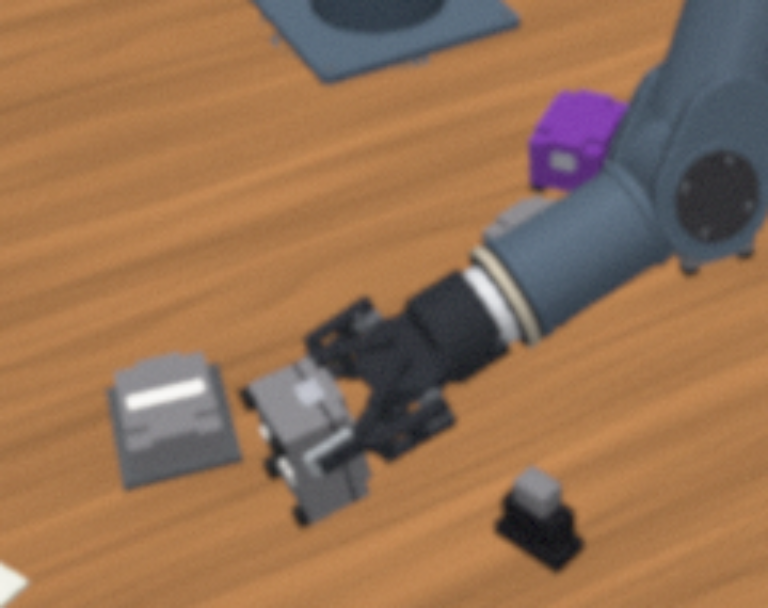

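{"name": "apply_moves", "arguments": {"targets": [[[0,0,1,0,0,0,75],[0,0,1,0,0,0,85],[0,0,1,0,0,0,85],[0,0,1,0,0,0,85],[0,15,8,0,0,0,85],[0,35,20,0,0,0,85],[0,55,40,0,0,0,85],[0,70,70,3,0,0,85],[0,75,100,10,0,0,85],[0,75,130,17,0,0,85]]]}}

```text
time_s: 11.33
tool_pos: [0.6139, -0.2786, 0.185]
ee_rot: [-90.7, -57.1, -88.8]
force: [1.6, -0.3, -0.9]
gripper_width: 0.085
```

```bash
python3 -c "
from h import *
f,t=snap('s1c'); cv2.imwrite('pics/s1cz.png',cv2.resize(f[90:300,50:350],None,fx=2.6,fy=2.6))"; python3 a.py .5008 -.0756 .0305 16.3 0 .13
```

```text
[ 0.6131 -0.2681  0.2124]
shift mm [-129.7  207.7  -59.9] turn [ 49.25 -36.04 -66.46] | joints [-23.  44.  29. 104.  52.  50. -42.] w 84.9 F [-0.5 -2.3  0. ] t 11.4
```

View pics/s1cz.png

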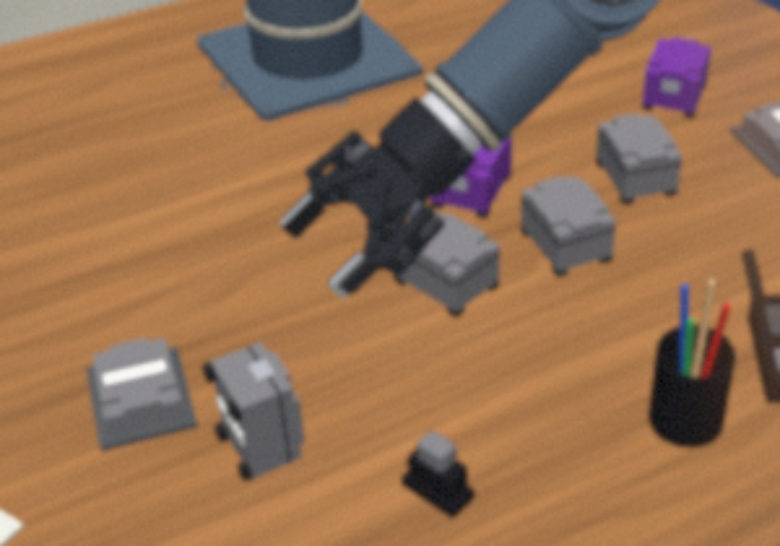

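{"name": "apply_moves", "arguments": {"targets": [[[-13,20,5,3.5,-2.6,-4.7,85],[-26,40,5,7,-5.1,-9.5,85],[-39,60,5,10.5,-7.7,-14.2,85],[-52,80,5,14,-10.3,-19,85],[-65,104,0,17.6,-12.9,-23.7,85],[-78,125,-10,21.1,-15.4,-28.5,85],[-91,145,-20,24.6,-18,-33.2,85],[-104,166,-30,28.1,-20.6,-38,85],[-117,187,-45,31.7,-23.2,-42.7,85],[-129.7,207.7,-60,35.2,-25.7,-47.5,85]]]}}

```text
time_s: 12.27
tool_pos: [0.4819, -0.0748, 0.1266]
ee_rot: [-82.4, -15.4, -144.9]
force: [-1.3, 1.2, -1.0]
gripper_width: 0.0852
```

```bash
python3 a.py .5008 -.0756 .0305 16.3 0 .07
```

```text
[ 0.4852 -0.0686  0.1495]
shift mm [  1.6  -5.9 -47.1] turn [ 13.56 -10.61 -19.7 ] | joints [-20.  31.  19. 113.   7.  47. -61.] w 85.2 F [-1.3  1.2 -1. ] t 12.3
```

{"name": "apply_moves", "arguments": {"targets": [[[0,-1,0,3.4,-2.6,-4.9,85],[1,-3,0,6.8,-5.3,-9.8,85],[1.6,-4,0,10,-8,-14.8,85],[1.6,-6,0,13.6,-10.6,-19.7,85],[1.6,-6,-12,13.6,-10.6,-19.7,85],[1.6,-6,-24,13.6,-10.6,-19.7,85],[1.6,-6,-36,13.6,-10.6,-19.7,85],[1.6,-6,-47,13.6,-10.6,-19.7,85],[1.6,-6,-47,13.6,-10.6,-19.7,85],[1.6,-6,-47,13.6,-10.6,-19.7,85]]]}}

```text
time_s: 13.1
tool_pos: [0.4833, -0.0821, 0.0794]
ee_rot: [-90.0, -0.3, -163.4]
force: [0.7, -0.5, 0.3]
gripper_width: 0.085
```

```bash
python3 a.py .5008 -.0756 .0305 16.3 0 .0; python3 -c "
from h import *
f,t=snap('g3'); 
cv2.imwrite('pics/g3z.png',np.hstack([cv2.resize(f[130:250,150:290],(400,343)),cv2.resize(t[150:300,200:375],(400,343))]))"
```

```text
[ 0.4834 -0.082   0.1034]
shift mm [  0.2   1.4 -69.9] turn [ 0.11 -0.26 -0.26] | joints [ -5.  30.  12. 120. -12.  31. -57.] w 85.0 F [ 0.7 -0.5  0.3] t 13.1
```

View pics/g3z.png

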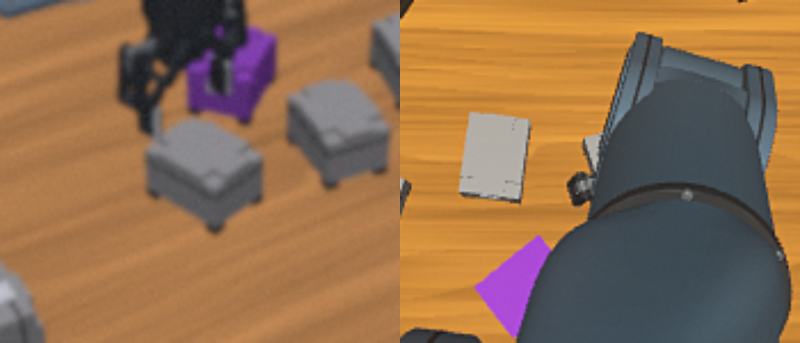

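{"name": "apply_moves", "arguments": {"targets": [[[0,1,-14,0,0,0,85],[0,1,-28,0,0,0,85],[0,1,-42,0,0,0,85],[0,1,-56,0,0,0,85],[0,1,-66,0,0,0,85],[0,1,-70,0,0,0,85],[0,1,-70,0,0,0,60],[0,1,-70,0,0,0,60],[0,1,-70,0,0,0,60],[0,1,-70,0,0,0,60]]]}}

```text
time_s: 14.03
tool_pos: [0.4842, -0.0815, 0.01]
ee_rot: [-89.9, -0.2, -163.5]
force: [-0.4, -0.2, -2.1]
gripper_width: 0.0673
```

```bash
python3 b.py .60 -.21 110 0 .10;python3 b.py .60 -.21 110 60 .10
```

```text
[ 0.4842 -0.0814  0.034 ]
shift mm [ 114.8 -125.7  129. ] turn [2.100e-01 2.000e-02 9.346e+01] | joints [ -2.  37.   9. 123. -14.  21. -55.] w 67.3 F [-0.4 -0.2 -2.1] t 14.0
[ 0.4842 -0.0814  0.034 ]
shift mm [ 121.9 -145.3  141. ] turn [-59.26  29.96  83.97] | joints [ -2.  37.   9. 123. -14.  21. -55.] w 67.3 F [-0.4 -0.2 -2.1] t 14.0
```

{"name": "apply_moves", "arguments": {"targets": [[[0,0,30,0,0,0,60],[5,-5,65,0,0,0,60],[20,-15,100,0,0,5,60],[35,-30,128,0,0,11,60],[50,-45,129,0,0,18,60],[65,-60,129,0,0,25,60],[80,-75,129,0,0,32,60],[90,-90,129,0,0,39,60],[100,-110,129,0,0,46,60],[110,-125,129,0,0,53,60]]]}}

```text
time_s: 14.87
tool_pos: [0.5939, -0.2082, 0.1387]
ee_rot: [-89.9, -0.3, -110.2]
force: [0.2, 0.5, -2.6]
gripper_width: 0.0675
```

```bash
python3 b.py .595 -.21 100 50 .10
```

```text
[ 0.5939 -0.2081  0.1627]
shift mm [  3.7 -17.    8.9] turn [-50.09   4.54  28.18] | joints [16. 34. -1. 96.  1. 50. -6.] w 67.5 F [ 0.2  0.5 -2.6] t 14.9
```

{"name": "apply_moves", "arguments": {"targets": [[[0,-2,1,-5,0.5,2.8,60],[1,-4,2,-10,1,5.6,60],[1,-6,3,-15,1.4,8.5,60],[2,-8,4,-20,1.8,11.3,60],[2,-9,5,-25,2.3,14.1,60],[2,-11,6,-30,2.7,17,60],[3,-13,7,-35,3.2,19.7,60],[3,-15,8,-40,3.6,22.5,60],[4,-16,9,-45,4.1,25.4,60],[4,-17,9,-50,4.5,28.2,60]]]}}

```text
time_s: 15.7
tool_pos: [0.599, -0.2224, 0.1484]
ee_rot: [-89.5, -50.0, -80.4]
force: [-0.2, -0.5, -4.2]
gripper_width: 0.0673
```

```bash
python3 b.py .595 -.21 100 74 .03
```

```text
[ 0.5957 -0.2043  0.1638]
shift mm [ -0.5  -7.4 -62. ] turn [-23.68  -3.84  -0.13] | joints [-30.  43.  31. 114.  55.  36. -44.] w 67.3 F [-0.2 -0.5 -4.2] t 15.7
```

{"name": "apply_moves", "arguments": {"targets": [[[0,-2,-6,-5,-0.8,0,60],[0,-4,-14,-10,-1.6,0,60],[0,-5,-22,-15,-2.4,0,60],[0,-6,-30,-20,-3.2,0,60],[0,-7,-38,-24,-3.9,0,60],[0,-7,-46,-28,-4.5,0,60],[0,-7,-54,-30,-4.9,0,60],[0,-7,-62,-30,-4.9,0,60],[0,-7,-62,-30,-4.9,0,60],[0,-7,-62,-30,-4.9,0,60]]]}}

```text
time_s: 16.53
tool_pos: [0.5981, -0.2306, 0.0858]
ee_rot: [-90.2, -80.2, -79.9]
force: [-0.5, -0.1, -1.6]
gripper_width: 0.0675
```

```bash
python3 b.py .595 -.21 100 80 .005; python3 -c "
from h import *
f,t=snap('s2'); 
cv2.imwrite('pics/s2z.png',np.hstack([cv2.resize(f[90:270,80:320],(400,300)),cv2.resize(t[130:310,200:440],(400,300))]))"
```

```text
[ 0.594  -0.2073  0.0899]
shift mm [  0.5   0.3 -22. ] turn [ 0.2  -0.    0.14] | joints [-43.  74.  42. 114.  65.  41. -77.] w 67.5 F [-0.5 -0.1 -1.6] t 16.5
```

View pics/s2z.png

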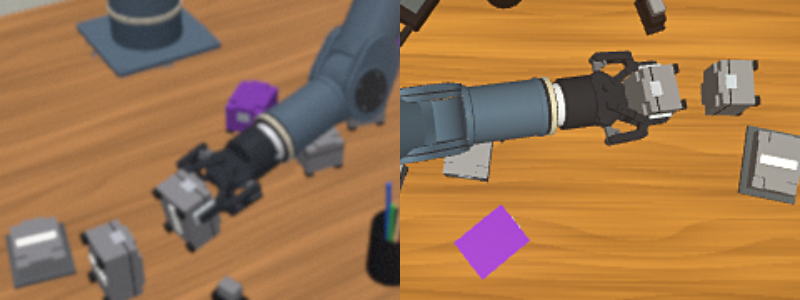

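```bash
python3 b.py .617 -.21 100 76 .005
```

```text
[ 0.594  -0.2076  0.091 ]
shift mm [ 22.5   0.9 -24.7] turn [4.13 0.79 0.2 ] | joints [-43.  74.  42. 114.  65.  41. -77.] w 67.6 F [-0.7 -0.1 -2. ] t 16.6
```

{"name": "apply_moves", "arguments": {"targets": [[[6,0,-3,1.5,0,0,60],[12,0,-6,3,0.4,0,60],[18,1,-10,4.1,0.8,0,60],[22.5,1,-13,4.1,0.8,0,60],[22.5,1,-16,4.1,0.8,0,60],[22.5,1,-18,4.1,0.8,0,60],[22.5,1,-20,4.1,0.8,0,60],[22.5,1,-22,4.1,0.8,0,60],[22.5,1,-23,4.1,0.8,0,60],[22.5,1,-23,4.1,0.8,0,60]]]}}

```text
time_s: 17.47
tool_pos: [0.6201, -0.2305, 0.065]
ee_rot: [-90.4, -76.4, -79.8]
force: [0.4, 0.7, 6.4]
gripper_width: 0.0675
```

```bash
python3 b.py .617 -.21 100 76 .005
```

```text
[ 0.6162 -0.2075  0.0706]
shift mm [ 0.4  0.5 -2.8] turn [ 0.42 -0.03  0.19] | joints [-40.  73.  40. 111.  64.  41. -73.] w 67.5 F [0.4 0.7 6.4] t 17.5
```

{"name": "apply_moves", "arguments": {"targets": [[[0,0,0,0,0,0,67],[0,0,0,0,0,0,69],[0,0,0,0,0,0,71],[0,0,0,0,0,0,85],[0,0,0,0,0,0,85],[0,0,0,0,0,0,85],[-3,15,8,0,0,0,85],[-6,35,20,0,0,0,85],[-10,55,40,0,0,0,85],[-12,70,70,3,0,0,85]]]}}

```text
time_s: 18.3
tool_pos: [0.6081, -0.1559, 0.128]
ee_rot: [-90.2, -73.1, -79.7]
force: [1.0, 0.8, 0.7]
gripper_width: 0.0853
```

```bash
python3 -c "
from h import *
f,t=snap('s2c'); 
cv2.imwrite('pics/s2cz.png',np.hstack([cv2.resize(f[90:270,80:320],(400,300)),cv2.resize(t[130:310,200:440],(400,300))]))";  python3 a.py .5131 .0696 .0305 -5.9 0 .13
```

```text
[ 0.6058 -0.1355  0.1444]
shift mm [-114.6  229.5    2.1] turn [ 61.15 -55.95 -88.98] | joints [-45.  61.  38. 112.  57.  48. -63.] w 85.0 F [ 0.7 -0.6  1.9] t 18.4
```

View pics/s2cz.png

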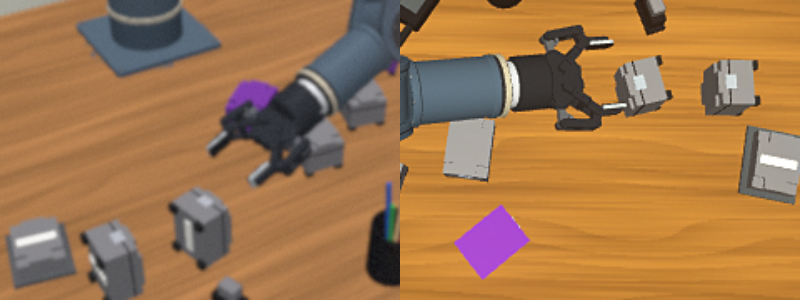

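{"name": "apply_moves", "arguments": {"targets": [[[0,5,30,3.6,-3.3,-5.2,85],[-7,15,50,7.2,-6.6,-10.5,85],[-14,30,65,10.8,-9.9,-15.7,85],[-21,50,70,14.4,-13.2,-21,85],[-30,70,70,18,-16.5,-26.2,85],[-40,95,70,21.6,-19.7,-31.4,85],[-50,115,70,25.2,-23,-36.6,85],[-60,135,65,28.8,-26.3,-41.9,85],[-70,155,60,32.4,-29.7,-47.2,85],[-80,175,55,36,-33,-52.4,85]]]}}

```text
time_s: 19.23
tool_pos: [0.5283, 0.0165, 0.1873]
ee_rot: [-69.8, -27.1, -153.1]
force: [0.1, 0.4, -0.1]
gripper_width: 0.0853
```

```bash
 python3 a.py .5131 .0696 .0305 -5.9 0 .09
```

```text
[0.5336 0.0285 0.2074]
shift mm [-33.1  55.  -87.8] turn [ 24.84 -23.11 -36.63] | joints [-42.  40.  34.  96.   6.  69. -72.] w 85.3 F [ 0.1  0.4 -0.1] t 19.2
```

{"name": "apply_moves", "arguments": {"targets": [[[-5,8,-5,3.5,-3.3,-5.2,85],[-10,16,-10,7,-6.6,-10.5,85],[-15,24,-20,10.6,-9.9,-15.7,85],[-20,32,-30,14.2,-13.2,-21,85],[-25,40,-40,17.7,-16.5,-26.2,85],[-30,48,-50,21.3,-19.8,-31.4,85],[-33,55,-60,24.8,-23.1,-36.6,85],[-33,55,-75,24.8,-23.1,-36.6,85],[-33,55,-88,24.8,-23.1,-36.6,85],[-33,55,-88,24.8,-23.1,-36.6,85]]]}}

```text
time_s: 20.07
tool_pos: [0.4938, 0.0699, 0.0979]
ee_rot: [-89.7, -0.3, 174.4]
force: [0.4, -0.4, 0.5]
gripper_width: 0.0848
```

```bash
 python3 a.py .5131 .0696 .0305 -5.9 0 .0; python3 -c "
from h import *
f,t=snap('g4'); 
cv2.imwrite('pics/g4z.png',np.hstack([cv2.resize(f[90:270,150:390],(400,300)),cv2.resize(t[130:310,100:340],(400,300))]))"
```

```text
[0.4939 0.0701 0.1219]
shift mm [  1.4   1.5 -88.4] turn [ 0.26 -0.33 -0.26] | joints [-33.  32.  29. 118. -25.  37. -83.] w 84.8 F [ 0.4 -0.4  0.5] t 20.1
```

View pics/g4z.png

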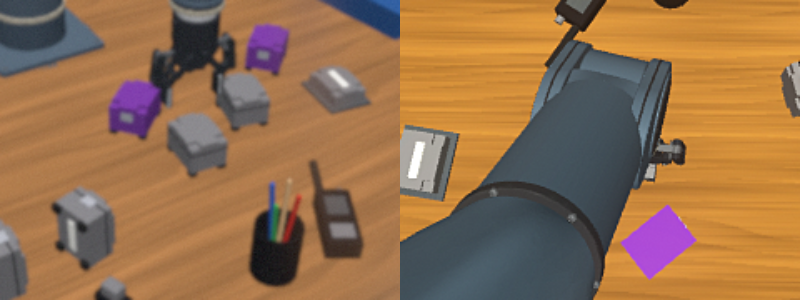

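{"name": "apply_moves", "arguments": {"targets": [[[1,1.5,-18,0,0,0,85],[1,1.5,-36,0,0,0,85],[1,1.5,-54,0,0,0,85],[1,1.5,-70,0,0,0,85],[1,1.5,-82,0,0,0,85],[1,1.5,-88,0,0,0,85],[1,1.5,-88,0,0,0,60],[1,1.5,-88,0,0,0,60],[1,1.5,-88,0,0,0,60],[1,1.5,-88,0,0,0,60]]]}}

```text
time_s: 21.0
tool_pos: [0.4968, 0.0722, 0.0121]
ee_rot: [-89.8, -0.1, 174.4]
force: [-0.1, -1.0, -3.1]
gripper_width: 0.0673
```

```bash
python3 b.py .61 -.08 95 0 .10
```

```text
[0.4968 0.0723 0.0361]
shift mm [ 113.  -149.2  126.9] turn [  0.25   0.11 100.57] | joints [-27.  39.  21. 121. -32.  25. -77.] w 67.3 F [-0.1 -1.  -3.1] t 21.0
```

{"name": "apply_moves", "arguments": {"targets": [[[0,0,30,0,0,0,60],[5,-5,65,0,0,0,60],[20,-20,100,0,0,6,60],[35,-35,125,0,0,13,60],[50,-50,127,0,0,20,60],[65,-70,127,0,0,27,60],[80,-90,127,0,0,34,60],[90,-110,127,0,0,41,60],[100,-130,127,0,0,48,60],[113,-149,127,0,0,55,60]]]}}

```text
time_s: 21.83
tool_pos: [0.6091, -0.0783, 0.1388]
ee_rot: [-89.8, -0.2, -130.3]
force: [0.4, -0.1, -2.8]
gripper_width: 0.0673
```

```bash
python3 b.py .61 -.08 95 45 .10
```

```text
[ 0.609  -0.0782  0.1628]
shift mm [  2.1 -15.6   7.2] turn [-43.73  14.13  42.79] | joints [ -6.  34.  14.  99. -10.  48. -28.] w 67.3 F [ 0.4 -0.1 -2.8] t 21.8
```

{"name": "apply_moves", "arguments": {"targets": [[[0,-2,1,-4.4,1.4,4.3,60],[0,-3,1,-8.8,2.8,8.6,60],[1,-5,2,-13.1,4.2,12.8,60],[1,-6,3,-17.5,5.6,17.1,60],[1,-8,4,-21.9,7,21.4,60],[1,-9,5,-26.2,8.5,25.7,60],[2,-11,6,-30.6,9.9,30,60],[2,-13,7,-35,11.3,34.2,60],[2,-14,7,-39.4,12.7,38.5,60],[2,-15.6,7,-43.7,14.1,42.8,60]]]}}

```text
time_s: 22.67
tool_pos: [0.6122, -0.0914, 0.146]
ee_rot: [-89.6, -45.1, -85.2]
force: [-0.6, -0.5, -2.9]
gripper_width: 0.0676
```

```bash
python3 b.py .61 -.08 95 81 .025
```

```text
[ 0.6106 -0.0745  0.163 ]
shift mm [ -0.4  -9.2 -61.8] turn [-35.82  -2.9   -0.16] | joints [-38.  44.  30. 105.  33.  48. -34.] w 67.6 F [-0.6 -0.5 -2.9] t 22.7
```

{"name": "apply_moves", "arguments": {"targets": [[[0,-1,-4,-5,-0.4,0,60],[0,-2,-10,-10,-0.8,0,60],[0,-4,-16,-15,-1.2,0,60],[0,-5,-22,-20,-1.6,0,60],[0,-6,-30,-25,-2,0,60],[0,-8,-38,-30,-2.4,0,60],[0,-9,-46,-35.8,-2.9,0,60],[0,-9,-54,-35.8,-2.9,0,60],[0,-9,-62,-35.8,-2.9,0,60],[0,-9,-62,-35.8,-2.9,0,60]]]}}

```text
time_s: 23.5
tool_pos: [0.6116, -0.1014, 0.0826]
ee_rot: [-89.3, -80.7, -85.7]
force: [0.1, 0.4, -2.4]
gripper_width: 0.0671
```

```bash
python3 b.py .61 -.08 95 81 .005;python3 -c "
from h import *
f,t=snap('s3'); 
cv2.imwrite('pics/s3z.png',np.hstack([cv2.resize(f[90:270,120:360],(400,300)),cv2.resize(t[130:310,120:360],(400,300))]))"
```

```text
[ 0.6095 -0.0778  0.0865]
shift mm [  0.2   0.7 -18.3] turn [-0.35  0.08  0.08] | joints [-51.  75.  41. 101.  41.  56. -56.] w 67.1 F [ 0.1  0.4 -2.4] t 23.5
```

View pics/s3z.png

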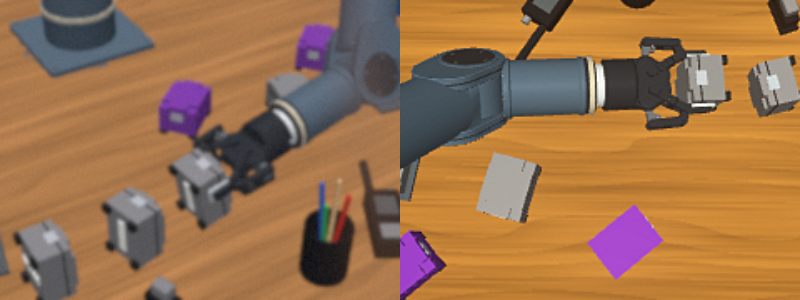

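{"name": "apply_moves", "arguments": {"targets": [[[0,0,-4,0,0,0,60],[0,0,-8,0,0,0,60],[0,0,-11,0,0,0,60],[0,0,-14,0,0,0,60],[0,0,-16,0,0,0,60],[0,0,-17.5,0,0,0,60],[0,0,-18.5,0,0,0,60],[0,0,-19,0,0,0,60],[0,0,-19.5,0,0,0,60],[0,0,-20,0,0,0,60]]]}}

```text
time_s: 24.43
tool_pos: [0.6114, -0.1017, 0.0647]
ee_rot: [-89.2, -81.0, -85.9]
force: [-1.3, 5.5, 6.7]
gripper_width: 0.0674
```

```bash
python3 b.py .61 -.08 95 81 .005
```

```text
[ 0.6093 -0.0781  0.0685]
shift mm [ 0.4  1.1 -0.5] turn [-0.04  0.13  0.11] | joints [-51.  76.  40. 101.  40.  56. -57.] w 67.4 F [-1.3  5.5  6.7] t 24.4
```

{"name": "apply_moves", "arguments": {"targets": [[[0,0,0,0,0,0,67],[0,0,0,0,0,0,69],[0,0,0,0,0,0,71],[0,0,0,0,0,0,85],[0,0,0,0,0,0,85],[0,0,0,0,0,0,85],[-1,15,8,0,0,0,85],[-2,35,20,0,0,0,85],[-4,55,40,0,0,0,85],[-6,70,70,3,0,0,85]]]}}

```text
time_s: 25.27
tool_pos: [0.6045, -0.0289, 0.1292]
ee_rot: [-90.2, -77.9, -84.7]
force: [0.2, 1.2, -0.6]
gripper_width: 0.085
```

```bash
python3 -c "
from h import *
f,t=snap('s3c'); 
cv2.imwrite('pics/s3cz.png',np.hstack([cv2.resize(f[90:270,120:360],(400,300)),cv2.resize(t[130:310,120:360],(400,300))]))
for c,a,r in blobs(t,120,200,700): print(c,a,r)
";  python3 a.py .4517 .2122 .0305 -13.6 5 .10
```

```text
[426.25259067 227.11787565] 772 ((426.2630920410156, 227.21139526367188), (27.257892608642578, 35.54404067993164), 7.35237979888916)
[183.19747899 241.69747899] 952 ((183.21560668945312, 241.6147003173828), (26.81913948059082, 36.493186950683594), 16.69924545288086)
[ 0.605  -0.0063  0.1434]
shift mm [-175.   246.6  -28.7] turn [ 54.74 -62.49 -91.4 ] | joints [-55.  67.  39.  99.  38.  64. -50.] w 85.2 F [ 0.6 -0.5  0.4] t 25.4
```

View pics/s3cz.png

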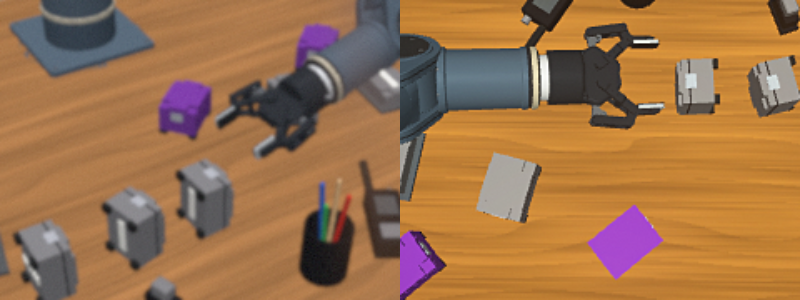

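```bash
 python3 a.py .4517 .2122 .0305 -13.6 0 .10
```

```text
[ 0.605  -0.0063  0.1434]
shift mm [-173.   246.1  -28.8] turn [ 58.28 -66.64 -88.96] | joints [-55.  67.  39.  99.  38.  64. -50.] w 85.2 F [ 0.6 -0.5  0.4] t 25.4
```

{"name": "apply_moves", "arguments": {"targets": [[[0,5,25,3.3,-3.7,-5,85],[-8,15,45,6.5,-7.5,-10,85],[-16,30,60,9.8,-11.2,-15,85],[-26,50,65,13,-14.9,-20,85],[-38,70,65,16.3,-18.7,-25,85],[-50,90,65,19.6,-22.4,-30,85],[-62,110,65,22.8,-26.1,-35,85],[-75,130,60,26.1,-29.9,-40,85],[-88,150,55,29.4,-33.6,-44.8,85],[-100,170,50,32.6,-37.3,-49.8,85]]]}}

```text
time_s: 26.2
tool_pos: [0.5049, 0.1392, 0.1835]
ee_rot: [-66.5, -30.8, -159.5]
force: [-0.1, 0.1, 0.5]
gripper_width: 0.0851
```

```bash
 python3 a.py .4517 .2122 .0305 -13.6 0 .08
```

```text
[0.5121 0.1521 0.2024]
shift mm [-70.7  77.2 -94. ] turn [ 25.23 -29.48 -39.1 ] | joints [-55.  49.  44.  88.  -5.  82. -75.] w 85.1 F [-0.1  0.1  0.5] t 26.2
```

{"name": "apply_moves", "arguments": {"targets": [[[-9,10,-2,3.1,-3.7,-4.9,85],[-18,19,-5,6.3,-7.4,-9.8,85],[-27,29,-10,9.5,-11,-14.6,85],[-36,39,-20,12.6,-14.7,-19.5,85],[-45,49,-35,15.8,-18.4,-24.4,85],[-53,58,-50,19,-22.1,-29.3,85],[-62,68,-65,22,-25.8,-34.2,85],[-71,77,-80,25.2,-29.5,-39.1,85],[-71,77,-94,25.2,-29.5,-39.1,85],[-71,77,-94,25.2,-29.5,-39.1,85]]]}}

```text
time_s: 27.03
tool_pos: [0.4317, 0.2147, 0.0881]
ee_rot: [-89.7, -0.3, 166.6]
force: [0.3, -0.4, -0.4]
gripper_width: 0.0849
```

```bash
 python3 a.py .4517 .2122 .0305 -13.6 0 .0; python3 -c "
from h import *
f,t=snap('g5'); 
cv2.imwrite('pics/g5z.png',np.hstack([cv2.resize(f[90:270,150:390],(400,300)),cv2.resize(t[130:310,100:340],(400,300))]))"
```

```text
[0.4318 0.2148 0.1121]
shift mm [  2.5   1.7 -78.6] turn [ 0.27 -0.36 -0.23] | joints [-60.  36.  44. 121. -40.  39. -92.] w 84.9 F [ 0.3 -0.4 -0.4] t 27.0
```

View pics/g5z.png

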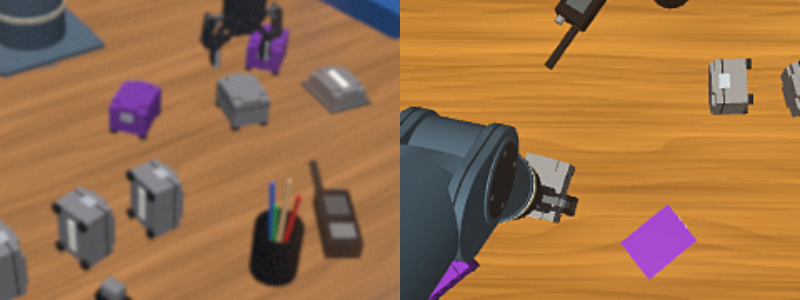

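{"name": "apply_moves", "arguments": {"targets": [[[2.5,1.7,-16,0,0,0,85],[2.5,1.7,-32,0,0,0,85],[2.5,1.7,-48,0,0,0,85],[2.5,1.7,-62,0,0,0,85],[2.5,1.7,-73,0,0,0,85],[2.5,1.7,-78,0,0,0,85],[2.5,1.7,-78,0,0,0,60],[2.5,1.7,-78,0,0,0,60],[2.5,1.7,-78,0,0,0,60],[2.5,1.7,-78,0,0,0,60]]]}}

```text
time_s: 27.97
tool_pos: [0.4374, 0.2174, 0.012]
ee_rot: [-89.8, -0.1, 166.7]
force: [-0.2, 0.3, -2.1]
gripper_width: 0.0675
```

```bash
python3 b.py .60 .05 95 0 .10
```

```text
[0.4374 0.2175 0.036 ]
shift mm [ 162.4 -164.4  127. ] turn [  0.25   0.13 108.3 ] | joints [-54.  42.  34. 124. -50.  29. -85.] w 67.5 F [-0.2  0.3 -2.1] t 28.0
```

{"name": "apply_moves", "arguments": {"targets": [[[0,0,30,0,0,0,60],[5,-5,65,0,0,0,60],[25,-20,100,0,0,6,60],[45,-40,125,0,0,13,60],[65,-60,127,0,0,20,60],[85,-80,127,0,0,27,60],[105,-100,127,0,0,34,60],[125,-120,127,0,0,41,60],[145,-140,127,0,0,48,60],[162,-164,127,0,0,55,60]]]}}

```text
time_s: 28.8
tool_pos: [0.6, 0.0529, 0.1387]
ee_rot: [-89.7, -0.1, -137.9]
force: [1.1, 0.9, -2.3]
gripper_width: 0.0676
```

```bash
python3 b.py .60 .05 95 45 .10
```

```text
[0.5999 0.053  0.1627]
shift mm [  1.2 -16.8   7.3] turn [-43.17  17.26  49.98] | joints [-28.  35.  29. 101. -21.  49. -37.] w 67.6 F [ 1.1  0.9 -2.3] t 28.8
```

{"name": "apply_moves", "arguments": {"targets": [[[0,-2,1,-4.3,1.7,5,60],[0,-3,1,-8.6,3.5,10,60],[0,-5,2,-13,5.2,15,60],[1,-7,3,-17.3,6.9,20,60],[1,-8,4,-21.6,8.6,25,60],[1,-10,5,-25.9,10.4,30,60],[1,-12,6,-30.2,12.1,35,60],[1,-13,7,-34.5,13.8,40,60],[1,-15,7,-38.9,15.5,45,60],[1,-16.8,7,-43.2,17.3,50,60]]]}}

```text
time_s: 29.63
tool_pos: [0.6006, 0.0373, 0.146]
ee_rot: [-89.7, -45.2, -85.2]
force: [-0.1, 0.2, -2.6]
gripper_width: 0.0675
```

```bash
python3 b.py .60 .05 95 81 .02
```

```text
[0.599  0.0543 0.1629]
shift mm [  1.2  -8.  -66.7] turn [-35.64  -2.91  -0.1 ] | joints [-52.  49.  38.  99.  19.  55. -29.] w 67.5 F [-0.1  0.2 -2.6] t 29.6
```

{"name": "apply_moves", "arguments": {"targets": [[[0,-1,-4,-5,-0.4,0,60],[0,-2,-10,-10,-0.8,0,60],[0,-4,-16,-15,-1.2,0,60],[0,-5,-22,-20,-1.6,0,60],[1,-6,-30,-25,-2,0,60],[1,-7,-38,-30,-2.4,0,60],[1,-8,-46,-35.6,-2.9,0,60],[1,-8,-54,-35.6,-2.9,0,60],[1,-8,-62,-35.6,-2.9,0,60],[1,-8,-66,-35.6,-2.9,0,60]]]}}

```text
time_s: 30.47
tool_pos: [0.6012, 0.0284, 0.0793]
ee_rot: [-88.6, -80.6, -86.5]
force: [0.2, 0.4, -1.5]
gripper_width: 0.0671
```

```bash
python3 b.py .60 .05 95 81 .005
```

```text
[0.5992 0.052  0.0832]
shift mm [  0.6   1.  -15.1] turn [-0.37  0.19  0.15] | joints [-61.  78.  45.  92.  26.  65. -45.] w 67.1 F [ 0.2  0.4 -1.5] t 30.5
```

{"name": "apply_moves", "arguments": {"targets": [[[0,1,-4,0,0,0,60],[0,1,-8,0,0,0,60],[0,1,-11,0,0,0,60],[0,1,-13,0,0,0,60],[0,1,-14.5,0,0,0,60],[0,1,-15.5,0,0,0,60],[0,1,-16,0,0,0,60],[0,1,-16.5,0,0,0,60],[0,1,-17,0,0,0,60],[0,1,-17,0,0,0,60]]]}}

```text
time_s: 31.3
tool_pos: [0.6008, 0.0294, 0.0623]
ee_rot: [-89.0, -80.8, -86.2]
force: [0.2, 0.1, -2.7]
gripper_width: 0.0676
```

```bash
python3 b.py .60 .05 95 81 .005
```

```text
[0.5988 0.053  0.0662]
shift mm [ 1.  -0.   1.9] turn [-0.22  0.15  0.15] | joints [-61.  80.  45.  92.  25.  65. -45.] w 67.6 F [ 0.2  0.1 -2.7] t 31.3
```

{"name": "apply_moves", "arguments": {"targets": [[[0,0,-1,0,0,0,60],[0,0,-2,0,0,0,60],[0,0,-3,0,0,0,60],[0,0,-3,0,0,0,68],[0,0,-3,0,0,0,70],[0,0,-3,0,0,0,85],[0,0,-3,0,0,0,85],[0,0,-3,0,0,0,85],[-1,15,6,0,0,0,85],[-2,35,20,0,0,0,85]]]}}

```text
time_s: 32.13
tool_pos: [0.5977, 0.0627, 0.0818]
ee_rot: [-89.8, -80.9, -85.5]
force: [0.0, 0.3, 0.0]
gripper_width: 0.0851
```

{"name": "apply_moves", "arguments": {"targets": [[[-1,15,12,0,0,0,85],[-2,30,30,0,0,0,85],[-4,45,50,2,0,0,85],[-4,45,70,5,0,0,85],[-4,45,90,8,0,0,85],[-4,45,110,12,0,0,85],[-4,45,110,12,0,0,85],[-4,45,110,12,0,0,85],[-4,45,110,12,0,0,85],[-4,45,110,12,0,0,85]]]}}

```text
time_s: 32.97
tool_pos: [0.5944, 0.1096, 0.1911]
ee_rot: [-87.1, -68.9, -88.0]
force: [0.3, -0.1, 0.0]
gripper_width: 0.085
```

```bash
python3 -c "
from h import *
f,t=snap('all'); 
cv2.imwrite('pics/allz.png',cv2.resize(f[110:270,70:330],None,fx=3,fy=3,interpolation=cv2.INTER_CUBIC))
cv2.imwrite('pics/allt.png',cv2.resize(t[130:250,200:400],None,fx=4,fy=4,interpolation=cv2.INTER_CUBIC))"
```

```text
(no output)
```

View pics/allz.png

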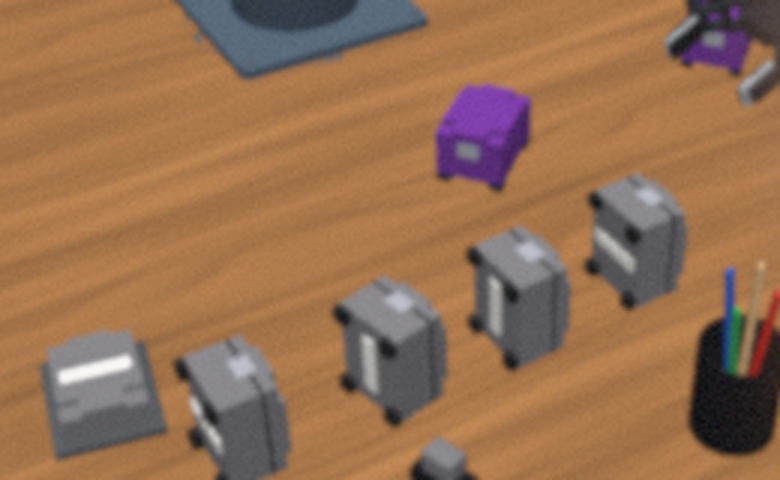

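View pics/allt.png

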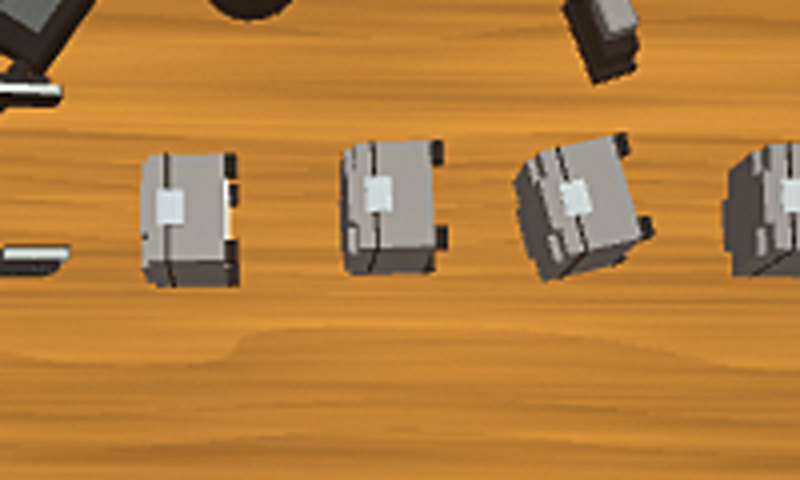

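```bash
cat > st.py <<'E'
from h import *
def standing(t):
    hsv=cv2.cvtColor(t,cv2.COLOR_BGR2HSV)
    m=((hsv[...,1]<60)&(hsv[...,2]>130)).astype(np.uint8)
    m=cv2.morphologyEx(m,cv2.MORPH_CLOSE,np.ones((3,3)))
    n,l,st,c=cv2.connectedComponentsWithStats(m)
    for i in range(1,n):
        if 300<st[i,4]<900 and c[i][1]>150:
            cs,_=cv2.findContours((l==i).astype(np.uint8),cv2.RETR_EXTERNAL,cv2.CHAIN_APPROX_NONE)
            r=cv2.minAreaRect(max(cs,key=len)); q=cv2.boxPoints(r)
            P=np.array([onz("top",x,.09) for x in q]); C=onz("top",r[0],.09)
            e=[P[1]-P[0],P[2]-P[1]]; ln=[np.linalg.norm(v) for v in e]
            print(np.round(c[i],1),st[i,4],"C",C.round(4),[ (round(a*1000),round(np.degrees(np.arctan2(v[1],v[0])),1)) for a,v in zip(ln,e)])
if __name__=="__main__":
    t=cv2.imread("pics/all_top.png"); standing(t)
    # stand yaw from white bars, moments on grey-weighted
    for nm,(x0,y0,x1,y1) in dict(long=(95,205,125,247),across=(410,210,442,245)).items():
        f=cv2.imread("pics/top0.png")[y0:y1,x0:x1].min(axis=2).astype(float); w=np.clip(f-175,0,None)
        mm=cv2.moments(w.astype(np.float32)); cx,cy=mm["m10"]/mm["m00"]+x0,mm["m01"]/mm["m00"]+y0
        th=.5*np.arctan2(2*mm["mu11"],mm["mu20"]-mm["mu02"]); d=np.array([np.cos(th),np.sin(th)])*10
        A,B=onz("top",(cx-d[0],cy-d[1]),.036),onz("top",(cx+d[0],cy+d[1]),.036); v=B-A
        print(nm,np.round((cx,cy),2),onz("top",(cx,cy),.036).round(4),"bar ang",round(np.degrees(np.arctan2(v[1],v[0])),1))
    for a,b in (((109.2,225.8),(352.8,136.8)),((426.6,226.9),(101.3,232.7))): print(tri(a,b))
E
python3 st.py
```

```text
[135.4 171.6] 361 C [0.6239 0.3354 0.09  ] [(28, np.float64(-89.4)), (102, np.float64(-175.8))]
[297.  178.5] 554 C [ 0.6102 -0.0705  0.09  ] [(54, np.float64(-86.5)), (68, np.float64(-178.0))]
[345.9 178.6] 554 C [ 0.6106 -0.1918  0.09  ] [(56, np.float64(-73.5)), (68, np.float64(-166.9))]
[401.6 178.6] 519 C [ 0.6126 -0.3317  0.09  ] [(53, np.float64(-89.4)), (65, np.float64(176.2))]
[245.5 181.6] 550 C [0.5983 0.057  0.09  ] [(55, np.float64(-89.4)), (69, np.float64(-179.2))]
[109.7 225.9] 898 C [0.4862 0.3881 0.09  ] [(88, np.float64(-7.7)), (66, np.float64(-102.5))]
long [109.28 225.68] [0.4929 0.4101 0.036 ] bar ang -9.0
across [426.78 226.8 ] [ 0.4987 -0.408   0.036 ] bar ang -101.3
(array([0.49294615, 0.41102813, 0.03518815]), np.float64(0.0008726520199588598))
(array([ 0.49825558, -0.40760092,  0.03650606]), np.float64(0.0005435568812939654))
```

```bash
python3 - <<'E'
from h import *
for nm,q in dict(long=[(103.2,205),(135.7,210.2),(126,250.5),(93.7,245)],across=[(408.5,205.3),(441.7,212),(437,252.3),(403.3,245.3)]).items():
    P=np.array([onz("top",x,.003) for x in q]); 
    for i in range(4):
        v=P[(i+1)%4]-P[i]; print(nm,round(np.linalg.norm(v),3),round(np.degrees(np.arctan2(v[1],v[0])),1))
    print(P.mean(0))
E
```

```text
long 0.09 -98.5
long 0.109 170.8
long 0.087 81.2
long 0.108 -8.0
[0.49223245 0.4081352  0.003     ]
across 0.089 -101.2
across 0.109 168.9
across 0.089 78.8
across 0.109 -10.9
[ 0.4981183  -0.41020722  0.003     ]
```

```bash
cat > c.py <<'E'
import sys
from h import *
# grasp standing: x y yaw tilt back(m) dz
x,y,yaw,t,bk,dz=map(float,sys.argv[1:7])
_,xc,yc,a=toolR(yaw,t,-1)
g=np.array([x,y,.063+dz])+.003*xc-bk*a; print(grasp().round(4)); delta(g,yaw,t,-1)
E
python3 c.py .598 .0555 91 80 .07 .0; python3 c.py .598 .0555 91 80 .0 .0
```

```text
[0.5925 0.1319 0.1997]
shift mm [   2.7   -5.8 -120.1] turn [-11.12   0.49  -3.83] | joints [-64.  62.  45.  89.  23.  74. -36.] w 84.8 F [ 0.3  0.2 -0.1] t 33.1
[0.5925 0.1319 0.1997]
shift mm [   3.9  -74.7 -132.2] turn [-11.12   0.49  -3.83] | joints [-64.  62.  45.  89.  23.  74. -36.] w 84.8 F [ 0.3  0.2 -0.1] t 33.1
```

{"name": "apply_moves", "arguments": {"targets": [[[1,-1,-15,-3,0,-1,85],[2,-2,-35,-6,0,-2,85],[2.7,-4,-55,-9,0.5,-3,85],[2.7,-5.8,-75,-11,0.5,-3.8,85],[2.7,-5.8,-95,-11,0.5,-3.8,85],[2.7,-5.8,-112,-11,0.5,-3.8,85],[2.7,-5.8,-120,-11,0.5,-3.8,85],[2.7,-5.8,-120,-11,0.5,-3.8,85],[3,-25,-123,-11,0.5,-3.8,85],[3,-40,-126,-11,0.5,-3.8,85]]]}}

```text
time_s: 33.9
tool_pos: [0.5986, 0.0695, 0.0678]
ee_rot: [-88.7, -79.8, -90.2]
force: [0.1, -0.4, -0.1]
gripper_width: 0.085
```

```bash
python3 c.py .598 .0555 91 80 .0 .0
```

```text
[0.5982 0.0931 0.0721]
shift mm [ -0.3 -34.6  -9. ] turn [-0.25  0.23 -0.11] | joints [-61.  79.  44.  85.  21.  74. -43.] w 85.0 F [ 0.1 -0.4 -0.1] t 33.9
```

{"name": "apply_moves", "arguments": {"targets": [[[0,-10,-3,0,0,0,85],[0,-20,-5,0,0,0,85],[0,-30,-8,0,0,0,85],[0,-34.6,-9,0,0,0,85],[0,-34.6,-9,0,0,0,85],[0,-34.6,-9,0,0,0,60],[0,-34.6,-9,0,0,0,60],[0,-34.6,-9,0,0,0,60],[0,-34.6,-9,0,0,0,60],[0,-34.6,-9,0,0,0,60]]]}}

```text
time_s: 34.73
tool_pos: [0.5984, 0.0355, 0.0576]
ee_rot: [-89.1, -79.8, -89.8]
force: [2.2, 2.5, 2.5]
gripper_width: 0.0675
```

```bash
cat > rec.py <<'E'
# record grasp of standing case: args x y (vision centre) name
import sys,pickle
from h import *
x,y=map(float,sys.argv[1:3])
p,r,s=pose()
z=r.apply([0,0,1]); z[2]=0; z/=np.linalg.norm(z)   # jaw axis = -yc
yc=-z; xh=np.array([yc[1],-yc[0],0])  # heading (lid side) 
c=np.array([x,y,.045]); c+=z*(z@(p-c))           # centred in the jaws
# standing case axes: case z(lid)=+xh ; case x = -up ; y = z cross x
X=np.array([0,0,-1.]);Z=xh;Y=np.cross(Z,X)
Rc=R.from_matrix(np.stack([X,Y,Z],1))
rel_R=Rc.inv()*r; rel_p=Rc.inv().apply(p-c)
pickle.dump((rel_p,rel_R.as_quat()),open("rel.pkl","wb"))
print("c",c.round(4),"heading",round(np.degrees(np.arctan2(xh[1],xh[0])),1),"rel",rel_p.round(4),"w",s["gripper_width"],"F",s["force"].round(1))
E
cat > pl.py <<'E'
# target: case upright with centre x y z, yaw (case x heading), extra pitch -> delta
import sys,pickle
from h import *
x,y,z,yaw=map(float,sys.argv[1:5]); tl=float(sys.argv[5]) if len(sys.argv)>5 else 0.
rp,rq=pickle.load(open("rel.pkl","rb"))
Rc=R.from_euler("zy",[0,0]) if 0 else R.from_euler("z",yaw,degrees=True)*R.from_euler("y",tl,degrees=True)
Rt=Rc*R.from_quat(rq); tcp=np.array([x,y,z])+Rc.apply(rp)
p,r,s=pose(); rv=(Rt*r.inv()).as_rotvec(degrees=True)
# current case pose
Rn=r*R.from_quat(rq).inv(); c=p-Rn.apply(rp)
print("case now",c.round(4),"zax",Rn.apply([0,0,1]).round(3),"xax",Rn.apply([1,0,0]).round(3))
print("shift mm",((tcp-p)*1000).round(1),"turn",rv.round(1),round(np.linalg.norm(rv),1),"joints",s["joint_pos"].round(0),"F",s["force"].round(1),"w",round(s["gripper_width"]*1000,1),"t",round(s["time_s"],1))
E
python3 rec.py .598 .0555; python3 pl.py .598 .0555 .045 91 90; python3 pl.py .62 0 .16 60 30
```

```text
c [0.598  0.0555 0.045 ] heading 91.1 rel [-0.0126 -0.     -0.02  ] w 0.06748396670827052 F [2.2 2.5 2.5]
case now [0.598  0.0555 0.045 ] zax [-0.019  1.    -0.   ] xax [-0. -0. -1.]
shift mm [-0.1 -0.   0. ] turn [ 0.  -0.  -0.1] 0.1 joints [-59.  80.  44.  88.  22.  70. -44.] F [2.2 2.5 2.5] w 67.5 t 34.7
case now [0.598  0.0555 0.045 ] zax [-0.019  1.    -0.   ] xax [-0. -0. -1.]
shift mm [ 11.1 -53.6  91.4] turn [ 58.8 -15.1 -28.2] 66.9 joints [-59.  80.  44.  88.  22.  70. -44.] F [2.2 2.5 2.5] w 67.5 t 34.7
```

{"name": "apply_moves", "arguments": {"targets": [[[0,0,20,0,0,0,60],[0,0,45,4,-1,-2,60],[0,-5,65,10,-2.5,-5,60],[0,-10,85,16,-4,-8,60],[0,-18,95,22,-5.6,-10.5,60],[0,-25,105,28,-7,-13.5,60],[0,-32,110,34,-8.7,-16.3,60],[0,-40,110,40,-10,-19,60],[0,-48,110,46,-11.8,-22,60],[0,-54,110,52,-13.3,-25,60]]]}}

```text
time_s: 35.57
tool_pos: [0.5979, -0.0191, 0.168]
ee_rot: [-88.3, -26.2, -117.7]
force: [0.8, -0.1, -2.2]
gripper_width: 0.0679
```

```bash
python3 pl.py .53 -.15 .17 30 0
```

```text
case now [0.6077 0.0007 0.1766] zax [0.25  0.54  0.804] xax [ 0.377  0.711 -0.594]
shift mm [ -78.8 -137.2  -18. ] turn [ 27.8 -24.4 -31.6] 48.6 joints [-35.  44.  38.  90.  -2.  66. -30.] F [ 0.8 -0.1 -2.2] w 67.9 t 35.6
```

{"name": "apply_moves", "arguments": {"targets": [[[-10,-15,0,3.8,-3.4,-4.4,60],[-20,-30,0,7.7,-6.8,-8.8,60],[-30,-45,0,11.5,-10.2,-13.1,60],[-40,-60,0,15.4,-13.5,-17.5,60],[-50,-75,0,19.3,-17,-22,60],[-60,-90,-5,23.1,-20.3,-26.3,60],[-70,-110,-10,27.8,-24.4,-31.6,60],[-79,-130,-15,27.8,-24.4,-31.6,60],[-79,-137,-18,27.8,-24.4,-31.6,60],[-79,-137,-18,27.8,-24.4,-31.6,60]]]}}

```text
time_s: 36.4
tool_pos: [0.5173, -0.1588, 0.1491]
ee_rot: [-89.9, 9.8, -150.4]
force: [0.0, -0.2, -1.6]
gripper_width: 0.0675
```

```bash
python3 pl.py .4983 -.409 .11 -11 0
```

```text
case now [ 0.5283 -0.1524  0.169 ] zax [0.005 0.005 1.   ] xax [ 0.868  0.497 -0.007]
shift mm [ -31.4 -247.8  -59.1] turn [  0.2  -0.4 -40.8] 40.8 joints [ -2.  27.  27. 115. -33.  39. -13.] F [ 0.  -0.2 -1.6] w 67.5 t 36.4
```

{"name": "apply_moves", "arguments": {"targets": [[[-5,-25,0,0,0,-5,60],[-10,-50,0,0,0,-10,60],[-14,-75,0,0,0,-15,60],[-18,-100,0,0,0,-20,60],[-21,-130,0,0,0,-25,60],[-24,-160,0,0,0,-30,60],[-27,-190,0,0,0,-36,60],[-31.4,-220,-10,0,0,-40.8,60],[-31.4,-248,-30,0,0,-40.8,60],[-31.4,-248,-50,0,0,-40.8,60]]]}}

```text
time_s: 37.23
tool_pos: [0.4884, -0.4089, 0.0995]
ee_rot: [-89.6, 10.0, 169.1]
force: [-0.0, -0.3, -2.1]
gripper_width: 0.0671
```

```bash
python3 pl.py .4983 -.409 .075 -11 0;python3 -c "
from h import *
f,t=snap('p1'); 
cv2.imwrite('pics/p1z.png',np.hstack([cv2.resize(f[170:290,40:200],(400,300)),cv2.resize(t[170:290,350:510],(400,300))]))"
```

```text
case now [ 0.5009 -0.4112  0.1194] zax [0.006 0.007 1.   ] xax [ 0.982 -0.188 -0.004]
shift mm [ -2.5   2.3 -44.5] turn [ 0.4 -0.3 -0.2] 0.5 joints [ 17.  39.  35. 107. -44.  39. -23.] F [-0.  -0.3 -2.1] w 67.1 t 37.2
```

View pics/p1z.png

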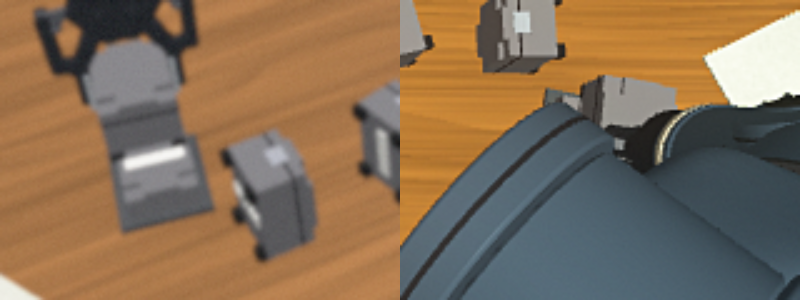

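{"name": "apply_moves", "arguments": {"targets": [[[-1.5,1,-10,0.4,-0.3,0,60],[-2.5,2.3,-20,0.4,-0.3,0,60],[-2.5,2.3,-30,0.4,-0.3,0,60],[-2.5,2.3,-40,0.4,-0.3,0,60],[-2.5,2.3,-46,0.4,-0.3,0,60],[-2.5,2.3,-48,0.4,-0.3,0,60],[-2.5,2.3,-50,0.4,-0.3,0,60],[-2.5,2.3,-50,0.4,-0.3,0,60],[-2.5,2.3,-50,0.4,-0.3,0,60],[-2.5,2.3,-50,0.4,-0.3,0,60]]]}}

```text
time_s: 38.17
tool_pos: [0.4851, -0.4022, 0.0498]
ee_rot: [-90.3, 10.1, 169.0]
force: [0.7, 0.2, -2.6]
gripper_width: 0.0671
```

```bash
python3 pl.py .4983 -.409 .0605 -11 0
```

```text
case now [ 0.4975 -0.4047  0.0698] zax [ 0.001 -0.005  1.   ] xax [ 0.982 -0.187 -0.002]
shift mm [ 0.8 -4.4 -9.4] turn [-0.3 -0.  -0.2] 0.4 joints [ 20.  42.  30. 110. -49.  33. -18.] F [ 0.7  0.2 -2.6] w 67.1 t 38.2
```

{"name": "apply_moves", "arguments": {"targets": [[[0.8,-4.4,0,0,0,0,60],[0.8,-4.4,0,0,0,0,60],[0.8,-4.4,0,0,0,0,60],[0.8,-4.4,-2,0,0,0,60],[0.8,-4.4,-4,0,0,0,60],[0.8,-4.4,-6,0,0,0,60],[0.8,-4.4,-7,0,0,0,60],[0.8,-4.4,-8,0,0,0,60],[0.8,-4.4,-9,0,0,0,60],[0.8,-4.4,-9,0,0,0,60]]]}}

```text
time_s: 39.0
tool_pos: [0.4857, -0.4061, 0.0422]
ee_rot: [-90.4, 10.2, 169.0]
force: [-7.9, 8.9, 22.6]
gripper_width: 0.0675
```

```bash
python3 pl.py .4983 -.409 .0605 -11 0
```

```text
case now [ 0.4981 -0.4086  0.0622] zax [-0.001 -0.006  1.   ] xax [ 0.982 -0.186 -0.   ]
shift mm [ 0.2 -0.5 -1.7] turn [-0.4  0.  -0.3] 0.4 joints [ 21.  42.  29. 109. -50.  33. -17.] F [-7.9  8.9 22.6] w 67.5 t 39.0
```

{"name": "apply_moves", "arguments": {"targets": [[[0,0,0,0,0,0,68],[0,0,0,0,0,0,71],[0,0,0,0,0,0,85],[0,0,0,0,0,0,85],[0,0,0,0,0,0,85],[-3,0,18,0,0,0,85],[-6,0,36,0,0,0,85],[-10,0,60,0,0,0,85],[-15,0,90,0,0,0,85],[-15,40,120,0,0,0,85]]]}}

```text
time_s: 39.83
tool_pos: [0.4687, -0.3795, 0.1577]
ee_rot: [-90.0, 10.2, 168.7]
force: [0.6, -0.0, 0.6]
gripper_width: 0.0849
```

{"name": "apply_moves", "arguments": {"targets": [[[10,40,15,-4,0,5,85],[25,80,15,-8,1,10,85],[40,120,15,-12,2,15,85],[55,160,15,-16,3,20,85],[65,200,15,-20,4,25,85],[75,240,15,-24,5,30,85],[80,280,15,-28,6,35,85],[85,320,15,-28,6,40,85],[85,350,15,-28,6,45,85],[85,360,15,-28,6,50,85]]]}}

```text
time_s: 40.67
tool_pos: [0.5553, -0.0133, 0.1699]
ee_rot: [-65.7, -3.0, -137.9]
force: [1.2, -0.5, 0.9]
gripper_width: 0.0852
```

```bash
python3 -c "
from h import *
f,t=snap('p2'); 
cv2.imwrite('pics/p2z.png',np.hstack([cv2.resize(f[170:290,40:200],(400,300)),cv2.resize(t[140:290,310:510],(400,300))]))
for c,a,r in blobs(t,120,200,700):
  if a<1500: print('t',c,a,r, onz('top',r[0],.091))
for c,a,r in blobs(f,100,200,300):
  if c[1]>130 and c[0]<420: print('s',c,a)
from st import standing; standing(t)
"
```

```text
t [435.60279441 224.68363273] 1002 ((435.6146240234375, 224.8401336669922), (28.923484802246094, 37.673126220703125), 6.581944942474365) [ 0.49687131 -0.40730455  0.091     ]
s [351.78571429 141.46173469] 392
s [243.38461538 195.70940171] 351
s [200.09535452 212.98533007] 409
s [ 97.23947368 218.20921053] 760
s [146.54261954 234.31808732] 481
[ 11.5 192.8] 351 C [0.5621 0.6429 0.09  ] [(161, np.float64(-15.3)), (17, np.float64(-112.1))]
[297.3 178.8] 541 C [ 0.6088 -0.0687  0.09  ] [(57, np.float64(-86.7)), (70, np.float64(-178.2))]
[345.8 178.9] 567 C [ 0.6098 -0.1914  0.09  ] [(57, np.float64(-73.1)), (69, np.float64(-166.5))]
[400.9 178.8] 556 C [ 0.611  -0.3279  0.09  ] [(59, np.float64(-86.7)), (69, np.float64(178.7))]
[108.6 223.7] 755 C [0.4859 0.3882 0.09  ] [(89, np.float64(-8.7)), (65, np.float64(-103.3))]
```

View pics/p2z.png

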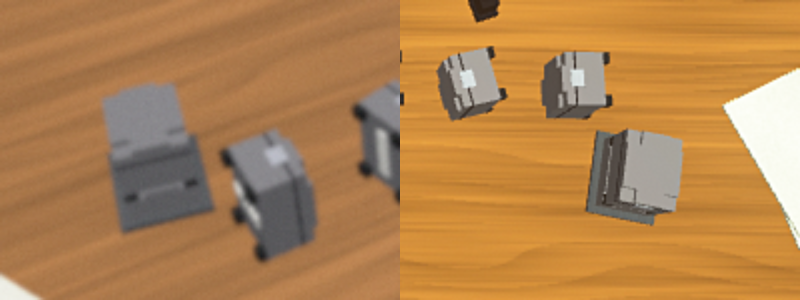

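```bash
python3 -c "
from h import *
f=cv2.imread('pics/p2_scene.png')
cv2.imwrite('pics/p2y.png',cv2.resize(f[195:270,70:140],None,fx=8,fy=8,interpolation=cv2.INTER_CUBIC))
c,s=np.cos(np.radians(-11)),np.sin(np.radians(-11))
for z in (.0605,.0655):
  for dx,dy,dz in((45,34,25.5),(45,-34,25.5),(-45,34,25.5),(45,34,-22.5),(45,-34,-22.5)):
    X=np.array([.4983+(c*dx-s*dy)/1e3,-.409+(s*dx+c*dy)/1e3,z+dz/1e3]); u=proj('scene',X); print(z,dx,dy,dz,u.round(1),((u-[70,195])*8).round(0))
"
```

```text
0.0605 45 34 25.5 [114.9 226.9] [359. 255.]
0.0605 45 -34 25.5 [ 84.6 234.1] [116. 313.]
0.0605 -45 34 25.5 [108.7 202.9] [310.  64.]
0.0605 45 34 -22.5 [118.1 241.4] [385. 372.]
0.0605 45 -34 -22.5 [ 88.7 248.8] [150. 430.]
0.0655 45 34 25.5 [114.5 225.3] [356. 242.]
0.0655 45 -34 25.5 [ 84.1 232.6] [113. 301.]
0.0655 -45 34 25.5 [108.4 201.4] [307.  51.]
0.0655 45 34 -22.5 [117.8 240. ] [382. 360.]
0.0655 45 -34 -22.5 [ 88.3 247.3] [146. 418.]
```

View pics/p2y.png

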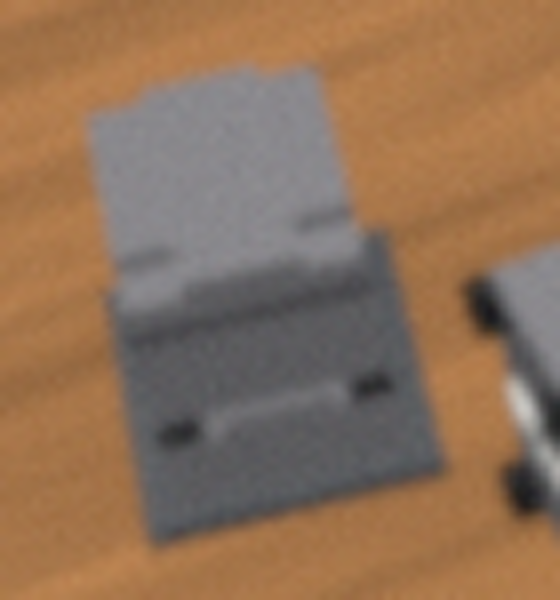

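The crop shows the first case (crosswise bar) seated on the crosswise stand: the stand's panel strip sits level between its two front feet. S3, with a lengthways bar, is next.

```bash
python3 c.py .6095 -.071 93 82 .08 .06; python3 c.py .6095 -.071 93 82 0 0
```

```text
[ 0.551  -0.0007  0.1912]
shift mm [ 49.6  -3.9 -38.5] turn [-65.   47.6  24.4] | joints [-54.  35.  55. 119. -14.  28. -42.] w 85.0 F [ 0.2 -0.2 -0.5] t 40.8
[ 0.551  -0.0007  0.1912]
shift mm [  53.8  -83.  -109.7] turn [-65.   47.6  24.4] | joints [-54.  35.  55. 119. -14.  28. -42.] w 85.0 F [ 0.2 -0.2 -0.5] t 40.8
```

{"name": "apply_moves", "arguments": {"targets": [[[5,10,5,-5.4,4,2,85],[10,15,5,-10.8,8,4,85],[15,15,5,-16.2,12,6,85],[20,15,5,-21.6,16,8,85],[25,15,5,-27,20,10.1,85],[30,12,0,-32.5,23.8,12.2,85],[35,8,-5,-38,27.8,14.3,85],[40,4,-15,-43.5,31.8,16.3,85],[45,0,-25,-49,35.8,18.4,85],[50,-4,-38,-54.5,40,20.4,85]]]}}

```text
time_s: 41.6
tool_pos: [0.6068, -0.0202, 0.1321]
ee_rot: [-64.4, -70.3, -116.0]
force: [0.7, -0.1, -0.0]
gripper_width: 0.0847
```

```bash
python3 c.py .6095 -.071 93 82 .07 .0
```

```text
[0.6064 0.0026 0.1394]
shift mm [  0.2  -2.3 -62.7] turn [-10.01   8.27   4.  ] | joints [-60.  75.  58.  95.  13.  58. -36.] w 84.7 F [ 0.7 -0.1 -0. ] t 41.6
```

{"name": "apply_moves", "arguments": {"targets": [[[0,0,-5,-5,4,2,85],[0,-1,-15,-10,8.3,4,85],[0,-2,-28,-10,8.3,4,85],[0,-2,-42,-10,8.3,4,85],[0,-2,-55,-10,8.3,4,85],[0,-2,-63,-10,8.3,4,85],[0,-2,-63,-10,8.3,4,85],[0,-12,-64,-10,8.3,4,85],[0,-22,-66,-10,8.3,4,85],[0,-32,-67,-10,8.3,4,85]]]}}

```text
time_s: 42.43
tool_pos: [0.6055, -0.0536, 0.0663]
ee_rot: [-88.6, -81.8, -88.6]
force: [0.1, 0.2, 0.5]
gripper_width: 0.085
```

```bash
python3 c.py .6095 -.071 93 82 .0 .0
```

```text
[ 0.6044 -0.0299  0.0698]
shift mm [  5.1 -38.1  -6.7] turn [-0.25  0.19  0.21] | joints [-60.  86.  56.  96.  17.  55. -36.] w 85.0 F [0.1 0.2 0.5] t 42.4
```

{"name": "apply_moves", "arguments": {"targets": [[[3,-3,0,0,0,0,85],[5,-8,-2,0,0,0,85],[5,-18,-4,0,0,0,85],[5,-28,-6,0,0,0,85],[5,-38,-6.7,0,0,0,85],[5,-38,-6.7,0,0,0,85],[5,-38,-6.7,0,0,0,60],[5,-38,-6.7,0,0,0,60],[5,-38,-6.7,0,0,0,60],[5,-38,-6.7,0,0,0,60]]]}}

```text
time_s: 43.27
tool_pos: [0.6108, -0.0899, 0.0588]
ee_rot: [-89.2, -81.8, -87.9]
force: [1.0, -0.5, 0.6]
gripper_width: 0.0674
```

```bash
python3 rec.py .6095 -.071; python3 pl.py .58 0 .18 60 30
```

```text
c [ 0.6098 -0.071   0.045 ] heading 92.9 rel [-0.0138  0.     -0.0189] w 0.06743849280136212 F [ 1.  -0.5  0.6]
case now [ 0.6098 -0.071   0.045 ] zax [-0.05   0.999 -0.   ] xax [-0. -0. -1.]
shift mm [-41.5  71.4 111.7] turn [ 59.1 -14.2 -29.8] 67.7 joints [-58.  87.  57.  98.  18.  50. -37.] F [ 1.  -0.5  0.6] w 67.4 t 43.3
```

```bash
python3 pl.py .58 .02 .18 110 30
```

```text
case now [ 0.6098 -0.071   0.045 ] zax [-0.05   0.999 -0.   ] xax [-0. -0. -1.]
shift mm [-23.5  89.8 111.7] turn [59.  11.9 15.5] 62.2 joints [-58.  87.  57.  98.  18.  50. -37.] F [ 1.  -0.5  0.6] w 67.4 t 43.3
```

{"name": "apply_moves", "arguments": {"targets": [[[0,0,20,0,0,0,60],[0,5,45,5,1,1.5,60],[-3,12,65,11,2.2,3,60],[-6,22,85,17,3.4,4.6,60],[-10,35,100,23,4.6,6,60],[-14,48,110,29,5.8,7.7,60],[-17,60,112,35,7,9.2,60],[-20,72,112,41,8.3,10.8,60],[-23,82,112,47.5,9.6,12.5,60],[-23.5,90,112,54,11,14,60]]]}}

```text
time_s: 44.1
tool_pos: [0.5864, 0.0024, 0.1716]
ee_rot: [-90.8, -26.5, -71.0]
force: [0.6, -1.5, -5.0]
gripper_width: 0.0677
```

```bash
python3 pl.py .53 .22 .17 150 0
```

```text
case now [0.5794 0.0233 0.1793] zax [-0.173  0.543  0.822] xax [-0.272  0.776 -0.57 ]
shift mm [-44.5 210.8 -20.5] turn [27.9 21.9 39.7] 53.2 joints [-44.  34.  37. 108.  10.  42.  -1.] F [ 0.6 -1.5 -5. ] w 67.7 t 44.1
```

{"name": "apply_moves", "arguments": {"targets": [[[-5,20,0,3.4,2.7,4.9,60],[-10,40,0,6.9,5.4,9.8,60],[-15,60,0,10.3,8.1,14.7,60],[-20,80,0,13.8,10.8,19.6,60],[-25,105,0,17.2,13.5,24.5,60],[-30,130,0,20.6,16.2,29.4,60],[-35,155,0,24.1,18.9,34.3,60],[-40,180,-5,27.9,21.9,39.7,60],[-44,211,-15,27.9,21.9,39.7,60],[-44,211,-20,27.9,21.9,39.7,60]]]}}

```text
time_s: 44.93
tool_pos: [0.5416, 0.216, 0.1495]
ee_rot: [-90.1, 8.1, -30.1]
force: [-1.9, 0.8, -3.1]
gripper_width: 0.0674
```

```bash
python3 pl.py .4926 .4095 .11 171.3 0
```

```text
case now [0.5297 0.2229 0.1684] zax [-0.     0.002  1.   ] xax [-0.866  0.499 -0.001]
shift mm [-35.4 191.4 -58.5] turn [ 0.1  0.  21.2] 21.2 joints [-24.  33.   3.  98. -10.  55.  44.] F [-1.9  0.8 -3.1] w 67.4 t 44.9
```

{"name": "apply_moves", "arguments": {"targets": [[[-6,30,0,0,0,4,60],[-12,60,0,0,0,8,60],[-18,90,0,0,0,12,60],[-24,120,0,0,0,16,60],[-30,150,-5,0,0,21,60],[-35,180,-15,0,0,21.2,60],[-35.4,191,-30,0,0,21.2,60],[-35.4,191,-45,0,0,21.2,60],[-35.4,191,-58,0,0,21.2,60],[-35.4,191,-58,0,0,21.2,60]]]}}

```text
time_s: 45.77
tool_pos: [0.5055, 0.4007, 0.0894]
ee_rot: [-90.5, 8.1, -9.1]
force: [-0.8, -0.1, -2.8]
gripper_width: 0.0672
```

```bash
python3 pl.py .4926 .4095 .07 171.3 0
```

```text
case now [0.4919 0.403  0.1083] zax [-0.001  0.009  1.   ] xax [-0.988  0.155 -0.002]
shift mm [  0.7   6.8 -38.3] turn [0.5 0.  0.2] 0.6 joints [-38.  41.  -2.  90.  -5.  54.  44.] F [-0.8 -0.1 -2.8] w 67.2 t 45.8
```

{"name": "apply_moves", "arguments": {"targets": [[[0.7,3,-5,0.5,0,0,60],[0.7,6,-14,0.5,0,0,60],[0.7,6,-22,0.5,0,0,60],[0.7,6,-30,0.5,0,0,60],[0.7,6,-36,0.5,0,0,60],[0.7,6,-38,0.5,0,0,60],[0.7,6,-38,0.5,0,0,60],[0.7,6,-38,0.5,0,0,60],[0.7,6,-38,0.5,0,0,60],[0.7,6,-38,0.5,0,0,60]]]}}

```text
time_s: 46.6
tool_pos: [0.5086, 0.4079, 0.0552]
ee_rot: [-89.7, 7.9, -9.0]
force: [0.1, 0.3, -2.0]
gripper_width: 0.0676
```

```bash
python3 pl.py .4926 .4095 .0605 171.3 0;python3 -c "
from h import *
f,t=snap('p3'); 
cv2.imwrite('pics/p3z.png',np.hstack([cv2.resize(f[90:190,290:410],(400,333)),cv2.resize(t[160:290,60:216],(400,333))]))"
```

```text
case now [0.4949 0.41   0.074 ] zax [-0.006 -0.004  1.   ] xax [-0.988  0.156 -0.005]
shift mm [ -2.4  -0.5 -13.6] turn [-0.2  0.3  0.3] 0.5 joints [-38.  44.  -3.  91.  -6.  50.  45.] F [ 0.1  0.3 -2. ] w 67.6 t 46.6
```

View pics/p3z.png

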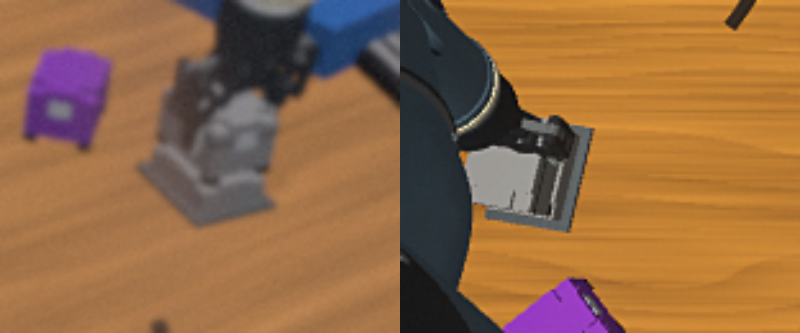

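Aligned; lower.

{"name": "apply_moves", "arguments": {"targets": [[[-2.4,-0.5,0,0,0.2,0,60],[-2.4,-0.5,-2,0,0.2,0,60],[-2.4,-0.5,-4,0,0.2,0,60],[-2.4,-0.5,-6,0,0.2,0,60],[-2.4,-0.5,-8,0,0.2,0,60],[-2.4,-0.5,-9.5,0,0.2,0,60],[-2.4,-0.5,-11,0,0.2,0,60],[-2.4,-0.5,-12,0,0.2,0,60],[-2.4,-0.5,-13,0,0.2,0,60],[-2.4,-0.5,-13,0,0.2,0,60]]]}}

```text
time_s: 47.53
tool_pos: [0.5059, 0.4071, 0.0455]
ee_rot: [-89.7, 8.1, -9.1]
force: [-7.7, -7.7, 34.4]
gripper_width: 0.0674
```

```bash
python3 pl.py .4926 .4095 .0605 171.3 0
```

```text
case now [0.4923 0.4092 0.0645] zax [-0.002 -0.005  1.   ] xax [-0.988  0.156 -0.001]
shift mm [ 0.3  0.3 -4. ] turn [-0.3  0.1  0.3] 0.4 joints [-38.  44.  -3.  92.  -6.  49.  45.] F [-7.7 -7.7 34.4] w 67.4 t 47.5
```

```bash
python3 -c "
from h import *
f,t=snap('p4'); 
cv2.imwrite('pics/p4z.png',np.hstack([cv2.resize(f[110:170,325:385],(400,400),interpolation=cv2.INTER_CUBIC),cv2.resize(t[195:260,80:145],(400,400),interpolation=cv2.INTER_CUBIC)]))"
```

```text
(no output)
```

View pics/p4z.png

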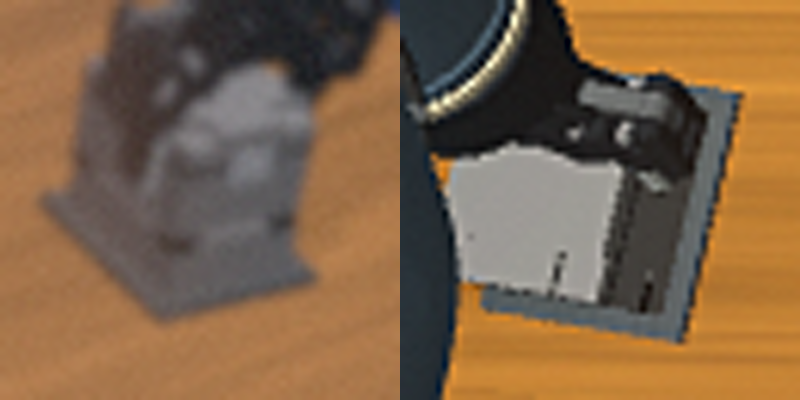

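{"name": "apply_moves", "arguments": {"targets": [[[0,0,1,0,0,0,68],[0,0,1,0,0,0,71],[0,0,1,0,0,0,85],[0,0,1,0,0,0,85],[0,0,1,0,0,0,85],[3,0,18,0,0,0,85],[6,0,36,0,0,0,85],[10,0,60,0,0,0,85],[15,0,90,0,0,0,85],[15,-40,120,0,0,0,85]]]}}

```text
time_s: 48.47
tool_pos: [0.5197, 0.3806, 0.1577]
ee_rot: [-89.5, 8.2, -8.6]
force: [-0.8, 0.7, 0.3]
gripper_width: 0.0852
```

{"name": "apply_moves", "arguments": {"targets": [[[5,-40,15,-4,0,-4,85],[10,-80,15,-8,0,-8,85],[15,-120,15,-12,0,-12,85],[20,-160,15,-16,0,-16,85],[25,-200,15,-20,0,-20,85],[30,-240,15,-24,0,-24,85],[35,-280,15,-28,0,-28,85],[40,-310,15,-30,0,-32,85],[40,-340,15,-30,0,-36,85],[40,-360,15,-30,0,-40,85]]]}}

```text
time_s: 49.3
tool_pos: [0.5608, 0.0112, 0.1711]
ee_rot: [-115.3, -6.7, -50.6]
force: [0.5, -0.6, 0.4]
gripper_width: 0.0851
```

```bash
python3 -c "
from h import *
f,t=snap('p5'); 
cv2.imwrite('pics/p5z.png',np.hstack([cv2.resize(f[110:170,325:385],(400,400),interpolation=cv2.INTER_CUBIC),cv2.resize(t[195:260,80:145],(400,400),interpolation=cv2.INTER_CUBIC)]))
cv2.imwrite('pics/p5f.png',f)
from st import standing; standing(t)
for c,a,r in blobs(t,120,200,700):
  if a<1500: print('t',c,a,r, onz('top',r[0],.091))
"; python3 c.py .611 -.193 103 82 .07 .05
```

```text
[ 11.5 192.8] 355 C [0.5621 0.6427 0.09  ] [(161, np.float64(-15.5)), (17, np.float64(-112.2))]
[345.7 179. ] 579 C [ 0.6099 -0.1915  0.09  ] [(58, np.float64(-72.7)), (69, np.float64(-166.1))]
[400.6 179.1] 598 C [ 0.611  -0.3279  0.09  ] [(59, np.float64(-86.7)), (69, np.float64(178.7))]
t [436.8626104  226.70068695] 1019 ((436.8307800292969, 226.8538818359375), (29.148162841796875, 38.450767517089844), 7.125016689300537) [ 0.49197421 -0.40987286  0.091     ]
[0.567  0.017  0.1937]
shift mm [  39.4 -154.2  -52.7] turn [-57.47 -49.67  -3.16] | joints [-27.  39.  20.  90.   5.  72.  26.] w 85.4 F [ 0.3 -0.2 -0.4] t 49.4
```

View pics/p5z.png

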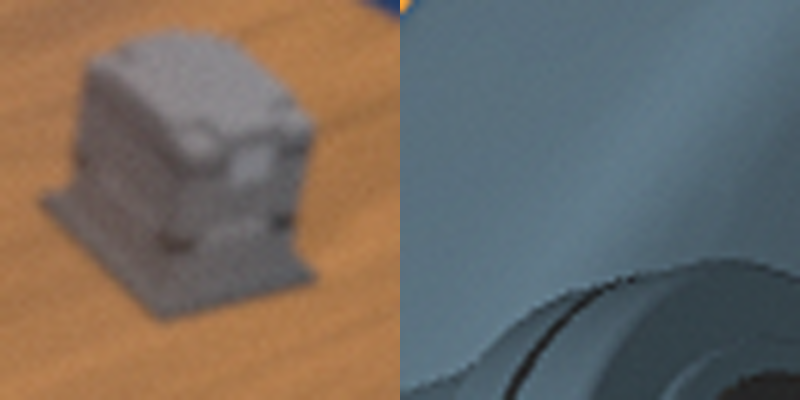

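View pics/p5f.png

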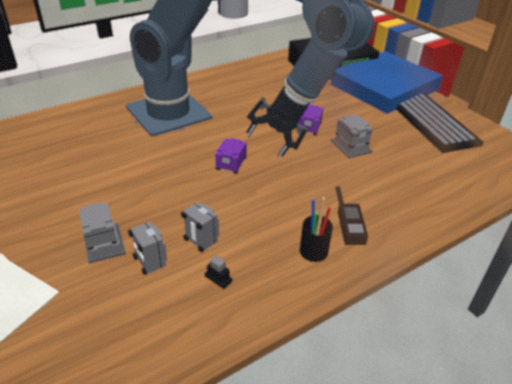

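```bash
python3 -c "
from h import *
f=cv2.imread('pics/p5_scene.png');t=cv2.imread('pics/p5_top.png'); t2=cv2.imread('pics/p2_top.png')
z=lambda a:cv2.resize(a,(390,390),interpolation=cv2.INTER_CUBIC)
cv2.imwrite('pics/p6.png',np.hstack([z(f[195:270,65:140]),z(t[190:265,395:470])]))
cv2.imwrite('pics/p6b.png',np.hstack([z(cv2.imread('pics/p2_scene.png')[195:270,65:140]),z(t2[190:265,395:470])]))
"
```

```text
(no output)
```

View pics/p6.png

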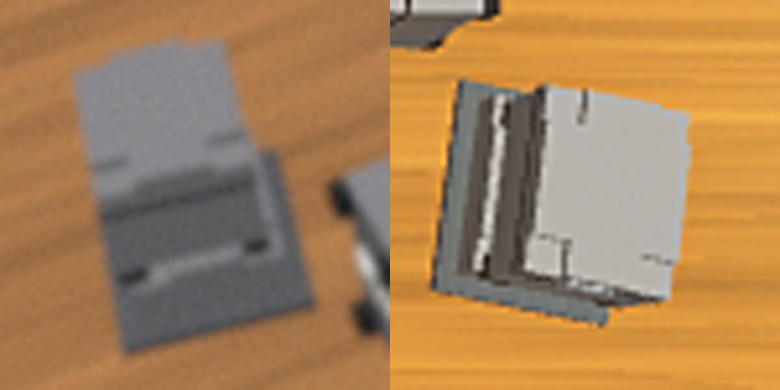

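View pics/p6b.png

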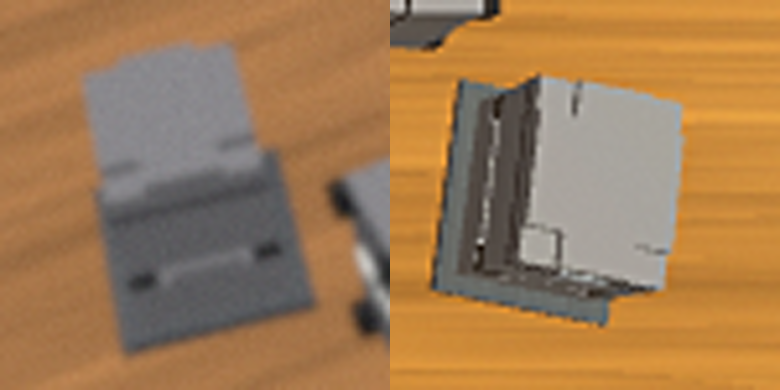

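```bash
python3 -c "
from h import *
for n,a,b in (('aft y-',(448.5,247.3),(79.4,208.8)),('aft y+',(421,242.9),(107.3,202.7)),('bef y-',(447.3,245.8),(80.8,209.4)),('bef y+',(420,241.9),(109.2,203.7))): print(n,tri(a,b))
"
```

```text
aft y- (array([ 0.44363202, -0.43521409,  0.08588737]), np.float64(0.002302066164747767))
aft y+ (array([ 0.45386009, -0.37015771,  0.08353405]), np.float64(0.0028434809804280393))
bef y- (array([ 0.44719693, -0.43288705,  0.08554796]), np.float64(0.002080562534286863))
bef y+ (array([ 0.45681563, -0.36774204,  0.08158989]), np.float64(0.004744412555459438))
```

```bash
python3 c.py .6104 -.193 105 82 .08 .05
```

```text
[0.567  0.017  0.1937]
shift mm [  34.6 -145.   -51.3] turn [-56.59 -50.66  -1.47] | joints [-27.  39.  20.  90.   5.  72.  26.] w 85.4 F [ 0.3 -0.2 -0.4] t 49.4
```

{"name": "apply_moves", "arguments": {"targets": [[[4,-10,0,-5,-4.5,-0.1,85],[8,-22,0,-10,-9,-0.3,85],[12,-36,0,-15,-13.5,-0.4,85],[15,-50,0,-20,-18,-0.5,85],[18,-65,0,-25.3,-22.5,-0.6,85],[21,-80,-5,-30.5,-27.2,-0.8,85],[24,-95,-10,-35.6,-31.8,-0.9,85],[27,-110,-20,-40.8,-36.5,-1,85],[30,-125,-30,-46,-41,-1.2,85],[34,-140,-40,-51,-45.6,-1.3,85]]]}}

```text
time_s: 50.23
tool_pos: [0.5953, -0.1224, 0.1316]
ee_rot: [-105.3, -74.1, -59.3]
force: [0.1, 0.9, -1.6]
gripper_width: 0.0851
```

```bash
python3 c.py .6104 -.193 105 82 .07 .0;  python3 -c "
from h import *
f,t=snap('q1'); z=lambda a:cv2.resize(a,(390,390),interpolation=cv2.INTER_CUBIC)
cv2.imwrite('pics/q1z.png',np.hstack([z(f[105:180,315:390]),z(t[190:265,75:150])]))
cv2.imwrite('pics/q1y.png',np.hstack([z(f[150:300,80:230]),z(t[130:280,260:410])]))
for c,a,r in blobs(t,120,200,700):
  if a<1500: print('t',c,a,r, onz('top',r[0],.091))
"
```

```text
[ 0.5894 -0.1     0.1379]
shift mm [  2.6 -23.7 -62.2] turn [-5.98 -5.95 -0.65] | joints [-60.  74.  59. 116.  38.  29. -43.] w 85.1 F [ 0.1  0.9 -1.6] t 50.2
t [436.90351759 226.52462312] 995 ((436.8692321777344, 226.5461883544922), (29.148162841796875, 37.83059310913086), 7.125016689300537) [ 0.49272758 -0.41002619  0.091     ]
```

View pics/q1z.png

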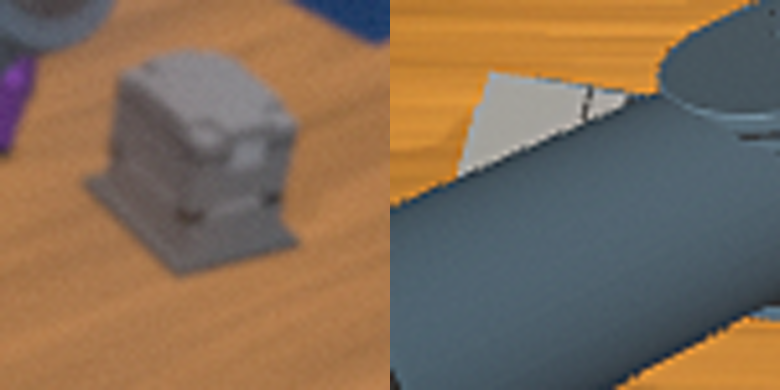

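View pics/q1y.png

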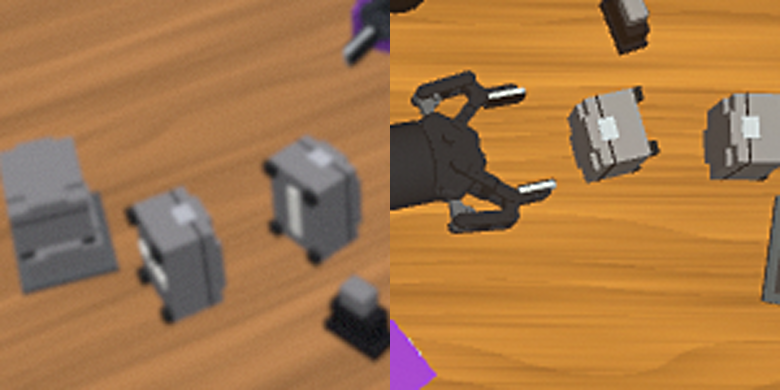

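```bash
python3 -c "
from h import *
print(tri((94.2,203.8),(372.3,128.8)))
c,s=np.cos(np.radians(-8.7)),np.sin(np.radians(-8.7))
for z in (.0605,.0655):
  X=np.array([.4926+(c*45-s*34)/1e3,.4095+(s*45+c*34)/1e3,z+.0255]); print(X,proj('scene',X),proj('top',X))
"; python3 c.py .6104 -.193 105 82 .07 .0
```

```text
(array([0.54217986, 0.43527464, 0.08338172]), np.float64(0.0021905991386605896))
[0.54222509 0.43630206 0.086     ] [372.35877716 128.09985579] [ 92.96881097 203.33420423]
[0.54222509 0.43630206 0.091     ] [372.65693224 126.70011947] [ 92.12617614 202.97579323]
[ 0.5865 -0.1021  0.1289]
shift mm [  5.5 -21.5 -53.4] turn [-4.97 -7.16 -0.52] | joints [-60.  76.  58. 116.  38.  29. -43.] w 85.2 F [-1.6  0.7 -2.3] t 50.3
```

{"name": "apply_moves", "arguments": {"targets": [[[2,-5,-5,-3,-3.5,-0.3,85],[4,-10,-15,-5,-7,-0.5,85],[5.5,-16,-27,-5,-7,-0.5,85],[5.5,-21,-40,-5,-7,-0.5,85],[5.5,-21,-50,-5,-7,-0.5,85],[5.5,-21,-54,-5,-7,-0.5,85],[5.5,-21,-54,-5,-7,-0.5,85],[5.5,-21,-54,-5,-7,-0.5,85],[5.5,-21,-54,-5,-7,-0.5,85],[5.5,-21,-54,-5,-7,-0.5,85]]]}}

```text
time_s: 51.17
tool_pos: [0.6001, -0.1451, 0.0795]
ee_rot: [-82.2, -81.1, -82.7]
force: [0.1, -0.2, 0.0]
gripper_width: 0.0854
```

```bash
python3 c.py .6104 -.193 105 82 .0 .0
```

```text
[ 0.5939 -0.1222  0.0832]
shift mm [ 15.7 -68.  -19.9] turn [-1.14  0.94  0.05] | joints [-60.  88.  60. 115.  35.  25. -53.] w 85.4 F [ 0.1 -0.2  0. ] t 51.2
```

{"name": "apply_moves", "arguments": {"targets": [[[0,-1,-6,-1,1,0,85],[1,-3,-12,-1,1,0,85],[3,-12,-14,-1,1,0,85],[6,-25,-15,-1,1,0,85],[9,-38,-17,-1,1,0,85],[12,-50,-18,-1,1,0,85],[14,-60,-19,-1,1,0,85],[15.7,-68,-20,-1,1,0,85],[15.7,-68,-20,-1,1,0,85],[15.7,-68,-20,-1,1,0,85]]]}}

```text
time_s: 52.0
tool_pos: [0.6153, -0.2139, 0.0586]
ee_rot: [-90.9, -81.9, -74.2]
force: [0.2, 0.4, 0.1]
gripper_width: 0.0849
```

```bash
python3 c.py .6104 -.193 105 82 .0 .0
```

```text
[ 0.6092 -0.191   0.062 ]
shift mm [0.5 0.9 1.1] turn [-0.03 -0.13  0.09] | joints [-54.  94.  64. 115.  37.  17. -55.] w 84.9 F [0.2 0.4 0.1] t 52.0
```

{"name": "apply_moves", "arguments": {"targets": [[[0,0,1,0,0,0,60],[0,0,1,0,0,0,60],[0,0,1,0,0,0,60],[0,0,1,0,0,0,60],[0,0,1,0,0,0,60],[0,0,1,0,0,0,60],[0,0,1,0,0,0,60],[0,0,1,0,0,0,60],[0,0,1,0,0,0,60],[0,0,1,0,0,0,60]]]}}

```text
time_s: 52.83
tool_pos: [0.6159, -0.2132, 0.0599]
ee_rot: [-90.5, -81.9, -74.5]
force: [1.1, 2.5, 3.1]
gripper_width: 0.0675
```

```bash
python3 rec.py .6104 -.193; python3 pl.py .58 -.10 .18 115 30
```

```text
c [ 0.6104 -0.193   0.045 ] heading 105.0 rel [-0.0149  0.     -0.0209] w 0.06747350594870921 F [1.1 2.5 3.1]
case now [ 0.6104 -0.193   0.045 ] zax [-0.258  0.966  0.   ] xax [ 0.  0. -1.]
shift mm [-26.   92.  109.4] turn [56.5 20.5  9.1] 60.8 joints [-54.  94.  64. 115.  37.  17. -55.] F [1.1 2.5 3.1] w 67.5 t 52.8
```

```bash
python3 rec.py .611 -.1955; python3 pl.py .58 -.10 .18 115 30
```

```text
c [ 0.6111 -0.1955  0.045 ] heading 105.0 rel [-0.0149 -0.     -0.0183] w 0.06747350594870921 F [1.1 2.5 3.1]
case now [ 0.6111 -0.1955  0.045 ] zax [-0.258  0.966  0.   ] xax [ 0.  0. -1.]
shift mm [-26.5  93.2 111.7] turn [56.5 20.5  9.1] 60.8 joints [-54.  94.  64. 115.  37.  17. -55.] F [1.1 2.5 3.1] w 67.5 t 52.8
```

{"name": "apply_moves", "arguments": {"targets": [[[0,0,20,0,0,0,60],[0,5,45,5,1.8,0.8,60],[-3,14,65,11,4,1.7,60],[-6,25,85,17,6.2,2.7,60],[-10,38,100,23,8.3,3.7,60],[-14,52,108,29,10.5,4.6,60],[-18,65,109,35,12.7,5.6,60],[-22,78,109,41,14.9,6.6,60],[-25,88,109,47.5,17.2,7.6,60],[-26,92,109,54,19.6,8.7,60]]]}}

```text
time_s: 53.67
tool_pos: [0.5893, -0.1193, 0.1698]
ee_rot: [-90.7, -30.6, -65.9]
force: [-0.0, -1.7, -4.8]
gripper_width: 0.0675
```

```bash
python3 pl.py .53 .12 .2 150 0
```

```text
case now [ 0.58   -0.0981  0.1748] zax [-0.245  0.576  0.78 ] xax [-0.319  0.712 -0.626]
shift mm [-46.4 231.8  11.8] turn [29.7 25.9 34.7] 52.5 joints [-29.  31.  28. 114.  30.  32.  -7.] F [-0.  -1.7 -4.8] w 67.5 t 53.7
```

{"name": "apply_moves", "arguments": {"targets": [[[-5,20,5,3.8,3.3,4.4,60],[-10,40,10,7.6,6.6,8.9,60],[-15,65,15,11.4,10,13.3,60],[-20,90,20,15.2,13.3,17.8,60],[-25,115,25,19,16.6,22.2,60],[-30,140,30,22.8,19.9,26.6,60],[-35,165,30,26.6,23.2,31,60],[-40,190,30,29.7,25.9,34.7,60],[-46,215,30,29.7,25.9,34.7,60],[-46,232,30,29.7,25.9,34.7,60]]]}}

```text
time_s: 54.5
tool_pos: [0.5421, 0.1105, 0.1968]
ee_rot: [-90.4, 8.0, -30.1]
force: [-0.2, 0.6, -3.0]
gripper_width: 0.0674
```

```bash
python3 pl.py .4926 .4095 .16 171.3 0
```

```text
case now [0.5293 0.1181 0.2151] zax [0.002 0.007 1.   ] xax [-0.865  0.502 -0.002]
shift mm [-34.8 296.7 -55.1] turn [ 0.4 -0.  21.4] 21.4 joints [-8. 28. -8. 98. -2. 60. 46.] F [-0.2  0.6 -3. ] w 67.4 t 54.5
```

{"name": "apply_moves", "arguments": {"targets": [[[-5,38,0,0,0,3,60],[-10,76,0,0,0,6,60],[-15,114,0,0,0,9,60],[-20,152,0,0,0,12,60],[-25,190,0,0,0,16,60],[-29,228,0,0,0,20,60],[-33,262,-10,0,0,21.4,60],[-35,290,-25,0.4,0,21.4,60],[-35,296.7,-40,0.4,0,21.4,60],[-35,296.7,-55,0.4,0,21.4,60]]]}}

```text
time_s: 55.33
tool_pos: [0.5063, 0.4094, 0.141]
ee_rot: [-90.0, 8.0, -8.4]
force: [-0.4, -0.1, -3.0]
gripper_width: 0.0673
```

```bash
python3 pl.py .4926 .4095 .13 171.3 0
```

```text
case now [0.4915 0.4116 0.1594] zax [-0.001 -0.001  1.   ] xax [-0.989  0.147 -0.001]
shift mm [  1.   -2.1 -29.4] turn [-0.   0.1 -0.3] 0.3 joints [-31.  39. -15.  87.   3.  60.  37.] F [-0.4 -0.1 -3. ] w 67.3 t 55.3
```

{"name": "apply_moves", "arguments": {"targets": [[[1,-2,-8,0,0,0,60],[1,-2,-16,0,0,0,60],[1,-2,-24,0,0,0,60],[1,-2,-29,0,0,0,60],[1,-2,-31,0,0,0,60],[1,-2,-31,0,0,0,60],[1,-2,-31,0,0,0,60],[1,-2,-31,0,0,0,60],[1,-2,-31,0,0,0,60],[1,-2,-31,0,0,0,60]]]}}

```text
time_s: 56.17
tool_pos: [0.5097, 0.4047, 0.1123]
ee_rot: [-89.9, 7.9, -8.6]
force: [-0.1, 0.7, -1.9]
gripper_width: 0.0672
```

```bash
python3 pl.py .4924 .4093 .1165 171.3 0; python3 -c "
from h import *
f,t=snap('q2'); z=lambda a:cv2.resize(a,(390,390),interpolation=cv2.INTER_CUBIC)
cv2.imwrite('pics/q2z.png',np.hstack([z(f[75:180,290:395]),z(t[175:265,70:160])]))"
```

```text
case now [0.4949 0.4069 0.1306] zax [-0.004 -0.     1.   ] xax [-0.989  0.15  -0.004]
shift mm [ -2.5   2.4 -14.2] turn [-0.   0.2 -0. ] 0.2 joints [-31.  41. -14.  88.   4.  57.  37.] F [-0.1  0.7 -1.9] w 67.2 t 56.2
```

View pics/q2z.png

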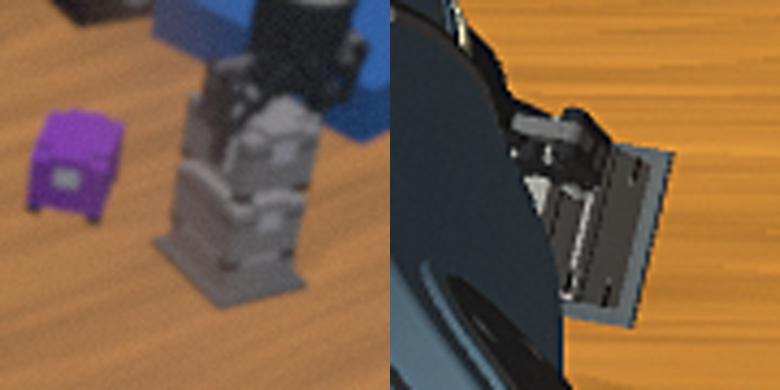

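{"name": "apply_moves", "arguments": {"targets": [[[-2.5,2.4,0,0,0.2,0,60],[-2.5,2.4,-2,0,0.2,0,60],[-2.5,2.4,-4,0,0.2,0,60],[-2.5,2.4,-6,0,0.2,0,60],[-2.5,2.4,-8,0,0.2,0,60],[-2.5,2.4,-10,0,0.2,0,60],[-2.5,2.4,-11,0,0.2,0,60],[-2.5,2.4,-12,0,0.2,0,60],[-2.5,2.4,-13,0,0.2,0,60],[-2.5,2.4,-13,0,0.2,0,60]]]}}

```text
time_s: 57.1
tool_pos: [0.5073, 0.4074, 0.1016]
ee_rot: [-89.9, 8.0, -8.6]
force: [-4.1, -5.6, 21.2]
gripper_width: 0.0676
```

```bash
python3 pl.py .4924 .4093 .1165 171.3 0
```

```text
case now [0.4926 0.4096 0.1199] zax [-0.001 -0.002  1.   ] xax [-0.989  0.151 -0.001]
shift mm [-0.2 -0.4 -3.4] turn [-0.1  0.1 -0. ] 0.1 joints [-31.  41. -14.  89.   4.  56.  37.] F [-4.1 -5.6 21.2] w 67.6 t 57.1
```

```bash
python3 -c "
from h import *
f,t=snap('q3'); z=lambda a:cv2.resize(a,(600,600),interpolation=cv2.INTER_CUBIC)
cv2.imwrite('pics/q3z.png',z(f[95:170,320:395]))
c,s=np.cos(np.radians(-8.7)),np.sin(np.radians(-8.7))
for z0 in (.0605,.1165,.1215):
 for dx,dy,dz in ((45,34,-22.5),(45,-34,-22.5),(45,34,25.5),(45,-34,25.5)):
  X=np.array([.4926+(c*dx-s*dy)/1e3,.4095+(s*dx+c*dy)/1e3,z0+dz/1e3]); print(z0,dy,dz,((proj('scene',X)-[320,95])*8).round(0))
"
```

```text
0.0605 34 -22.5 [396. 370.]
0.0605 -34 -22.5 [249. 407.]
0.0605 34 25.5 [419. 265.]
0.0605 -34 25.5 [269. 301.]
0.1165 34 -22.5 [423. 247.]
0.1165 -34 -22.5 [272. 283.]
0.1165 34 25.5 [446. 137.]
0.1165 -34 25.5 [293. 172.]
0.1215 34 -22.5 [425. 236.]
0.1215 -34 -22.5 [274. 272.]
0.1215 34 25.5 [449. 125.]
0.1215 -34 25.5 [295. 160.]
```

View pics/q3z.png

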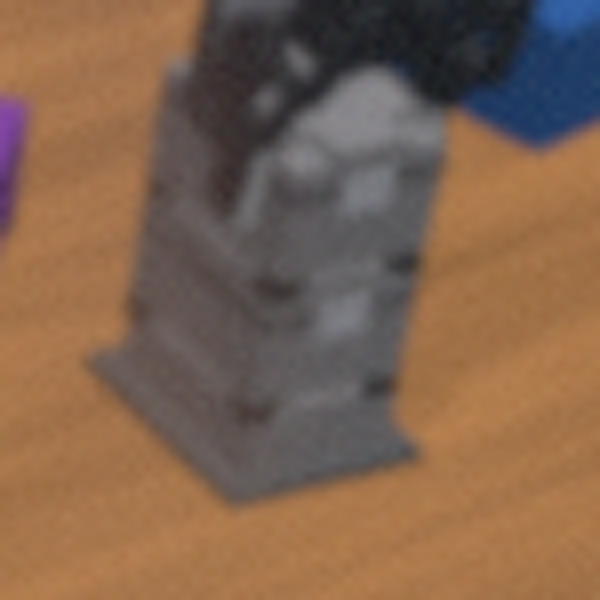

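{"name": "apply_moves", "arguments": {"targets": [[[0,0,1,0,0,0,68],[0,0,1,0,0,0,71],[0,0,1,0,0,0,85],[0,0,1,0,0,0,85],[0,0,1,0,0,0,85],[3,0,18,0,0,0,85],[6,0,36,0,0,0,85],[10,0,60,0,0,0,85],[15,0,90,0,0,0,85],[15,-40,110,0,0,0,85]]]}}

```text
time_s: 58.03
tool_pos: [0.5208, 0.3772, 0.2096]
ee_rot: [-89.6, 8.1, -8.1]
force: [-0.8, -0.2, 0.2]
gripper_width: 0.085
```

{"name": "apply_moves", "arguments": {"targets": [[[5,-40,0,-4,0,-4,85],[10,-80,0,-8,0,-8,85],[15,-120,-10,-12,0,-12,85],[20,-160,-20,-16,0,-16,85],[25,-200,-30,-20,0,-20,85],[30,-240,-35,-24,0,-24,85],[35,-280,-35,-28,0,-28,85],[40,-320,-35,-32,0,-32,85],[45,-360,-35,-36,0,-36,85],[50,-400,-35,-40,0,-40,85]]]}}

```text
time_s: 58.87
tool_pos: [0.5722, -0.0316, 0.1726]
ee_rot: [-124.2, -11.5, -49.3]
force: [1.2, -0.4, -1.1]
gripper_width: 0.0851
```

```bash
python3 -c "
from h import *
f,t=snap('q4'); z=lambda a:cv2.resize(a,(390,390),interpolation=cv2.INTER_CUBIC)
cv2.imwrite('pics/q4z.png',np.hstack([z(f[75:180,290:395]),z(f[180:285,60:165])]))
from st import standing; standing(t)
"; python3 c.py .611 -.332 93 80 .09 .03
```

```text
[ 11.5 192.7] 354 C [0.5621 0.6427 0.09  ] [(161, np.float64(-15.5)), (17, np.float64(-112.2))]
[400.6 179.1] 598 C [ 0.611  -0.3279  0.09  ] [(59, np.float64(-86.7)), (69, np.float64(178.7))]
[ 0.5796 -0.0252  0.1914]
shift mm [  35.6 -227.1  -67.6] turn [-51.52 -47.62  -6.27] | joints [-21.  43.  11.  86.  18.  79.  17.] w 85.2 F [-0.3  0.4  0.6] t 59.0
```

View pics/q4z.png

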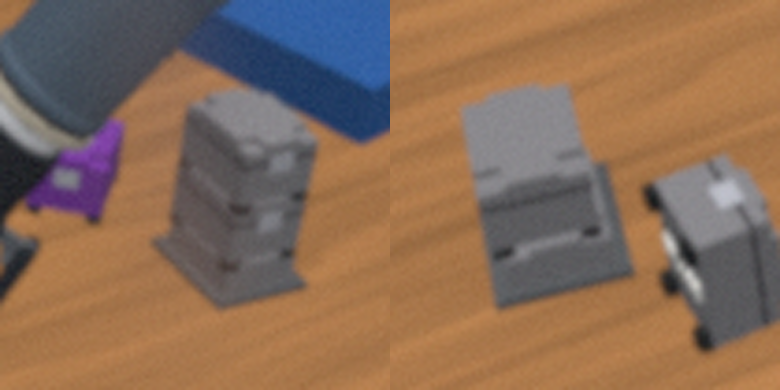

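```bash
python3 a.py .4945 -.411 .0605 -11 0 .1 0 .005; python3 - <<'E'
from h import *
# sgn +1 alternative
p,r,s=pose(); Rt,xc,yc,a=toolR(-11,0,1); print((Rt*r.inv()).as_rotvec(degrees=True))
E
```

```text
[ 0.5796 -0.0252  0.1914]
shift mm [ -77.3 -374.   -30.5] turn [  -9.66  -45.26 -132.  ] | joints [-21.  43.  11.  86.  18.  79.  17.] w 85.2 F [-0.3  0.4  0.6] t 59.0
[36.2095369  -7.72716423 40.86480219]
```

{"name": "apply_moves", "arguments": {"targets": [[[-10,-20,10,-0.5,-2.2,-6.5,85],[-20,-40,20,-1,-4.4,-13,85],[-30,-60,25,-1.4,-6.6,-19.5,85],[-40,-85,25,-1.9,-8.8,-26,85],[-45,-110,25,-2.4,-11,-32.3,85],[-50,-135,25,-2.8,-13.3,-38.8,85],[-55,-160,25,-3.3,-15.6,-45.3,85],[-60,-185,25,-3.8,-17.8,-51.8,85],[-65,-210,25,-4.3,-20,-58.3,85],[-70,-230,25,-4.8,-22.3,-65,85]]]}}

```text
time_s: 59.8
tool_pos: [0.5019, -0.2619, 0.1975]
ee_rot: [-102.7, -17.9, -120.8]
force: [0.7, 0.3, -0.9]
gripper_width: 0.085
```

```bash
python3 a.py .4945 -.411 .0605 -11 0 .1 0 .005
```

```text
[ 0.5101 -0.2584  0.2198]
shift mm [  -7.4 -149.1  -56. ] turn [ -4.48 -22.69 -67.28] | joints [ -1.  37.  27.  90.  -0.  72. -10.] w 85.0 F [ 0.7  0.3 -0.9] t 59.8
```

{"name": "apply_moves", "arguments": {"targets": [[[-1,-15,0,-0.5,-2.3,-6.7,85],[-2,-30,0,-0.9,-4.5,-13.4,85],[-2,-45,0,-1.3,-6.8,-20.2,85],[-3,-60,0,-1.8,-9,-27,85],[-4,-75,-10,-2.2,-11.3,-33.6,85],[-5,-90,-20,-2.7,-13.6,-40.4,85],[-6,-105,-30,-3.1,-15.9,-47,85],[-6,-120,-40,-3.6,-18.2,-53.8,85],[-7,-135,-50,-4,-20.4,-60.5,85],[-7,-149,-56,-4.5,-22.7,-67.3,85]]]}}

```text
time_s: 60.63
tool_pos: [0.4948, -0.4099, 0.1405]
ee_rot: [-90.0, -0.0, 169.0]
force: [0.8, 0.6, 0.1]
gripper_width: 0.085
```

```bash
python3 a.py .4945 -.411 .0605 -11 0 .04 0 .005
```

```text
[ 0.4949 -0.4099  0.1645]
shift mm [ -0.3  -1.1 -59. ] turn [-0.05 -0.03 -0.01] | joints [ 14.  40.  37.  95. -28.  55. -40.] w 85.0 F [0.8 0.6 0.1] t 60.6
```

{"name": "apply_moves", "arguments": {"targets": [[[0,-1,-20,0,0,0,85],[0,-1,-40,0,0,0,85],[0,-1,-55,0,0,0,85],[0,-1,-65,0,0,0,85],[0,-1,-75,0,0,0,85],[0,-1,-85,0,0,0,85],[0,-1,-92,0,0,0,85],[0,-1,-97,0,0,0,85],[0,-1,-99,0,0,0,85],[0,-1,-99,0,0,0,85]]]}}

```text
time_s: 61.47
tool_pos: [0.4951, -0.4103, 0.0423]
ee_rot: [-90.0, -0.1, 169.3]
force: [-0.0, -0.5, -0.1]
gripper_width: 0.0851
```

```bash
python3 a.py .4945 -.411 .0605 -11 0 .0 0 .005
```

```text
[ 0.4951 -0.4103  0.0663]
shift mm [-0.6 -0.7 -0.8] turn [-0.04 -0.12 -0.34] | joints [ 17.  46.  32.  99. -33.  44. -35.] w 85.1 F [-0.  -0.5 -0.1] t 61.5
```

{"name": "apply_moves", "arguments": {"targets": [[[0,0,0,0,0,0,60],[0,0,0,0,0,0,60],[0,0,0,0,0,0,60],[0,0,0,0,0,0,60],[0,0,0,0,0,0,60],[0,0,6,0,0,0,60],[0,0,12,0,0,0,60],[2,0.7,15,0,0,0,60],[3.5,1.3,15,0,0,0,60],[3.5,1.3,15,0,0,0,60]]]}}

```text
time_s: 62.3
tool_pos: [0.4991, -0.4086, 0.0577]
ee_rot: [-90.0, -0.1, 169.4]
force: [-0.9, 0.4, -2.1]
gripper_width: 0.0674
```

```bash
python3 a.py .4983 -.409 .0605 -11 0 .0 0 .005
```

```text
[ 0.4992 -0.4086  0.0817]
shift mm [ -0.8  -0.4 -16.2] turn [-0.05 -0.08 -0.38] | joints [ 16.  45.  33.  98. -32.  46. -36.] w 67.4 F [-0.9  0.4 -2.1] t 62.3
```

{"name": "apply_moves", "arguments": {"targets": [[[-0.5,-0.3,-3,0,0,-0.4,60],[-0.5,-0.3,-6,0,0,-0.4,60],[-0.5,-0.3,-9,0,0,-0.4,60],[-0.5,-0.3,-11,0,0,-0.4,60],[-0.5,-0.3,-13,0,0,-0.4,60],[-0.5,-0.3,-14.5,0,0,-0.4,60],[-0.5,-0.3,-15.5,0,0,-0.4,60],[-0.5,-0.3,-16.5,0,0,-0.4,60],[-0.5,-0.3,-17.5,0,0,-0.4,60],[-0.5,-0.3,-17.5,0,0,-0.4,60]]]}}

```text
time_s: 63.13
tool_pos: [0.4979, -0.4093, 0.0433]
ee_rot: [-90.1, -0.0, 168.9]
force: [-8.1, 11.1, 34.0]
gripper_width: 0.0673
```

```bash
python3 a.py .4983 -.409 .0605 -11 0 .0 0 .005
```

```text
[ 0.4979 -0.4093  0.0673]
shift mm [ 0.4  0.3 -1.8] turn [-0.08  0.    0.08] | joints [ 17.  46.  32.  99. -33.  45. -36.] w 67.3 F [-8.1 11.1 34. ] t 63.1
```

{"name": "apply_moves", "arguments": {"targets": [[[0,0,1,0,0,0,68],[0,0,1,0,0,0,71],[0,0,1,0,0,0,85],[0,0,1,0,0,0,85],[0,0,10,0,0,0,85],[0,0,35,0,0,0,85],[0,0,65,0,0,0,85],[0,0,100,0,0,5,85],[0,30,120,0,0,11,85],[5,70,130,0,0,18,85]]]}}

```text
time_s: 63.97
tool_pos: [0.5019, -0.3438, 0.1738]
ee_rot: [-89.7, 0.0, -173.2]
force: [1.3, 0.5, -0.7]
gripper_width: 0.0849
```

```bash
python3 c.py .611 -.332 93 78 .09 .05
```

```text
[ 0.5019 -0.3437  0.1978]
shift mm [105.6  79.3 -47.1] turn [-64.6   54.76  71.23] | joints [  9.  34.  34.  98. -23.  54. -31.] w 84.9 F [ 1.3  0.5 -0.7] t 64.0
```

{"name": "apply_moves", "arguments": {"targets": [[[5,25,10,-4,3.4,4.5,85],[12,50,15,-8,6.8,9,85],[20,70,15,-12,10.3,13.4,85],[30,90,15,-16,13.7,17.8,85],[40,100,15,-20.2,17,22.3,85],[50,105,10,-24.2,20.5,26.7,85],[60,105,5,-28.3,24,31,85],[70,105,0,-32.3,27.4,35.6,85],[80,100,0,-36.3,30.8,40,85],[90,95,0,-40.4,34.2,44.5,85]]]}}

```text
time_s: 64.8
tool_pos: [0.5949, -0.2434, 0.1703]
ee_rot: [-67.7, -48.1, -134.9]
force: [-0.3, 0.1, -1.0]
gripper_width: 0.0849
```

```bash
python3 c.py .611 -.332 93 78 .09 .02
```

```text
[ 0.6001 -0.2252  0.1851]
shift mm [ 12.6 -21.2 -73.6] turn [-24.01  20.17  26.67] | joints [-31.  54.  46.  95.  18.  55. -42.] w 84.9 F [-0.3  0.1 -1. ] t 64.8
```

{"name": "apply_moves", "arguments": {"targets": [[[3,-3,-8,-4,3.4,4.5,85],[5,-6,-16,-8,6.8,9,85],[7,-9,-25,-12,10.2,13.4,85],[9,-12,-35,-16,13.6,17.8,85],[11,-16,-45,-20,17,22.3,85],[12.6,-20,-55,-24,20.2,26.7,85],[12.6,-21,-66,-24,20.2,26.7,85],[12.6,-21,-74,-24,20.2,26.7,85],[12.6,-21,-74,-24,20.2,26.7,85],[12.6,-21,-74,-24,20.2,26.7,85]]]}}

```text
time_s: 65.63
tool_pos: [0.6066, -0.2657, 0.0975]
ee_rot: [-88.1, -77.8, -89.3]
force: [0.2, -0.4, 0.5]
gripper_width: 0.0848
```

```bash
python3 c.py .611 -.332 93 78 .0 .0;python3 -c "
from h import *
f,t=snap('q5'); z=lambda a:cv2.resize(a,(390,390),interpolation=cv2.INTER_CUBIC)
cv2.imwrite('pics/q5z.png',np.hstack([z(f[180:285,60:165]),z(t[130:280,330:480])]))
from st import standing; standing(t)"
```

```text
[ 0.6055 -0.2423  0.1026]
shift mm [  5.5 -86.7 -39.5] turn [-0.25  0.39  0.42] | joints [-43.  79.  55. 108.  40.  33. -51.] w 84.8 F [ 0.2 -0.4  0.5] t 65.6
[294.3 177. ] 537 C [ 0.5999 -0.0522  0.09  ] [(131, np.float64(-71.7)), (86, np.float64(-164.1))]
[ 11.5 192.7] 350 C [0.5621 0.6429 0.09  ] [(161, np.float64(-15.3)), (17, np.float64(-112.1))]
[401.1 178.7] 545 C [ 0.6112 -0.3282  0.09  ] [(58, np.float64(-86.3)), (69, np.float64(179.1))]
```

View pics/q5z.png

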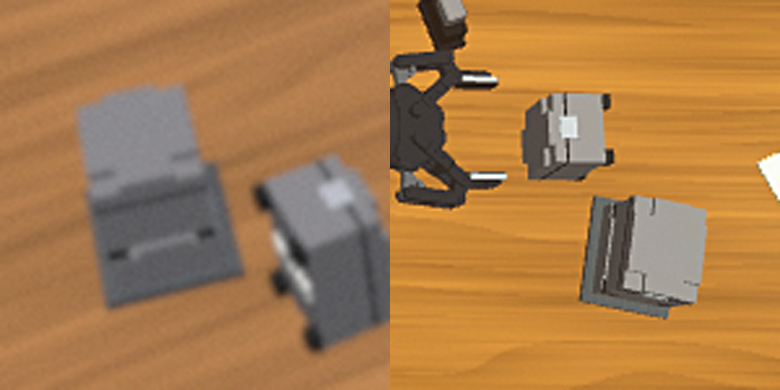

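{"name": "apply_moves", "arguments": {"targets": [[[3,-2,-8,0,0,0.3,85],[5.5,-5,-18,0,0,0.4,85],[5.5,-15,-26,0,0.4,0.4,85],[5.5,-28,-30,0,0.4,0.4,85],[5.5,-42,-33,0,0.4,0.4,85],[5.5,-56,-36,0,0.4,0.4,85],[5.5,-70,-38,0,0.4,0.4,85],[5.5,-80,-39,0,0.4,0.4,85],[5.5,-86.7,-39.5,0,0.4,0.4,85],[5.5,-86.7,-39.5,0,0.4,0.4,85]]]}}

```text
time_s: 66.57
tool_pos: [0.6101, -0.3538, 0.0564]
ee_rot: [-91.4, -77.9, -85.6]
force: [-0.3, 1.4, -0.8]
gripper_width: 0.085
```

{"name": "apply_moves", "arguments": {"targets": [[[0,0,0,0,0,0,85],[0,0,0,0,0,0,60],[0,0,0,0,0,0,60],[0,0,0,0,0,0,60],[0,0,0,0,0,0,60],[0,0,0,0,0,0,60],[0,0,0,0,0,0,60],[0,0,0,0,0,0,60],[0,0,0,0,0,0,60],[0,0,0,0,0,0,60]]]}}

```text
time_s: 67.4
tool_pos: [0.6113, -0.352, 0.0566]
ee_rot: [-91.2, -77.8, -85.8]
force: [0.2, 1.7, 1.4]
gripper_width: 0.0678
```

```bash
python3 rec.py .611 -.3335; python3 pl.py .58 -.25 .2 70 30
```

```text
c [ 0.6103 -0.3335  0.045 ] heading 93.1 rel [-0.0116  0.     -0.0185] w 0.06775281923092057 F [0.2 1.7 1.4]
case now [ 0.6103 -0.3335  0.045 ] zax [-0.054  0.999  0.   ] xax [ 0.  0. -1.]
shift mm [-37.8  83.9 133.2] turn [ 59.7  -8.9 -20.9] 63.9 joints [-36.  86.  59. 108.  44.  23. -56.] F [0.2 1.7 1.4] w 67.8 t 67.4
```

{"name": "apply_moves", "arguments": {"targets": [[[0,0,20,0,0,0,60],[-3,5,45,5,-0.7,-1.7,60],[-6,12,70,11,-1.6,-3.8,60],[-10,22,95,17,-2.5,-6,60],[-15,34,115,23,-3.4,-8,60],[-20,46,128,29,-4.3,-10,60],[-25,58,133,35,-5.2,-12.2,60],[-30,68,133,41,-6,-14.3,60],[-35,76,133,47,-7,-16.5,60],[-38,84,133,53,-8,-18.6,60]]]}}

```text
time_s: 68.23
tool_pos: [0.5728, -0.2666, 0.1908]
ee_rot: [-88.7, -24.1, -108.0]
force: [-0.7, -1.5, -2.7]
gripper_width: 0.0681
```

```bash
python3 pl.py .53 -.27 .2 35 0
```

```text
case now [ 0.5788 -0.2473  0.1989] zax [0.162 0.569 0.806] xax [ 0.258  0.764 -0.591]
shift mm [-52.3 -10.   -9.3] turn [ 30.5 -20.8 -35.6] 51.3 joints [ -9.  35.  26.  97.  12.  53. -12.] F [-0.7 -1.5 -2.7] w 68.1 t 68.2
```

{"name": "apply_moves", "arguments": {"targets": [[[-6,-1,0,3.9,-2.7,-4.6,60],[-12,-2,0,7.8,-5.3,-9.1,60],[-18,-4,0,11.7,-8,-13.7,60],[-24,-5,0,15.6,-10.6,-18.2,60],[-30,-6,0,19.5,-13.3,-22.8,60],[-36,-7,-2,23.4,-16,-27.3,60],[-42,-8,-4,27.3,-18.6,-31.9,60],[-52,-10,-8,30.5,-20.8,-35.6,60],[-52,-10,-9,30.5,-20.8,-35.6,60],[-52,-10,-9,30.5,-20.8,-35.6,60]]]}}

```text
time_s: 69.07
tool_pos: [0.5185, -0.2796, 0.1797]
ee_rot: [-90.1, 11.7, -145.0]
force: [0.1, -0.8, -2.0]
gripper_width: 0.068
```

```bash
python3 pl.py .4983 -.409 .16 -11 0
```

```text
case now [ 0.5281 -0.2729  0.1981] zax [0.008 0.003 1.   ] xax [ 0.821  0.571 -0.008]
shift mm [ -31.5 -127.2  -38.2] turn [ -0.   -0.5 -45.8] 45.8 joints [ 20.  28.  15. 105. -25.  47.  -5.] F [ 0.1 -0.8 -2. ] w 68.0 t 69.1
```

{"name": "apply_moves", "arguments": {"targets": [[[-3,-12,0,0,0,-6,60],[-6,-24,0,0,0,-12,60],[-9,-40,0,0,0,-18,60],[-13,-56,0,0,0,-25,60],[-17,-72,0,0,0,-32,60],[-22,-90,0,0,-0.3,-39,60],[-27,-108,-10,0,-0.5,-45.8,60],[-31.5,-127,-20,0,-0.5,-45.8,60],[-31.5,-127,-30,0,-0.5,-45.8,60],[-31.5,-127,-38,0,-0.5,-45.8,60]]]}}

```text
time_s: 69.9
tool_pos: [0.4898, -0.4045, 0.1413]
ee_rot: [-89.9, 12.2, 169.6]
force: [0.7, -0.5, -2.4]
gripper_width: 0.0677
```

```bash
python3 pl.py .4983 -.409 .13 -11 0
```

```text
case now [ 0.5012 -0.4066  0.1598] zax [0.    0.002 1.   ] xax [ 0.983 -0.185 -0.   ]
shift mm [ -2.8  -2.3 -29.8] turn [ 0.1 -0.  -0.4] 0.4 joints [ 21.  33.  27. 106. -35.  38. -31.] F [ 0.7 -0.5 -2.4] w 67.7 t 69.9
```

{"name": "apply_moves", "arguments": {"targets": [[[-2,-1,-8,0,0,-0.4,60],[-2.8,-2.3,-16,0,0,-0.4,60],[-2.8,-2.3,-24,0,0,-0.4,60],[-2.8,-2.3,-28,0,0,-0.4,60],[-2.8,-2.3,-30,0,0,-0.4,60],[-2.8,-2.3,-30,0,0,-0.4,60],[-2.8,-2.3,-30,0,0,-0.4,60],[-2.8,-2.3,-30,0,0,-0.4,60],[-2.8,-2.3,-30,0,0,-0.4,60],[-2.8,-2.3,-30,0,0,-0.4,60]]]}}

```text
time_s: 70.73
tool_pos: [0.487, -0.4074, 0.1129]
ee_rot: [-89.9, 12.3, 169.1]
force: [-0.5, 1.1, -1.2]
gripper_width: 0.0679
```

```bash
python3 pl.py .4981 -.409 .1165 -11 0; python3 -c "
from h import *
f,t=snap('q6'); z=lambda a:cv2.resize(a,(390,390),interpolation=cv2.INTER_CUBIC)
cv2.imwrite('pics/q6z.png',np.hstack([z(f[170:275,50:155]),z(t[130:280,330:480])]))"
```

```text
case now [ 0.4983 -0.4096  0.1314] zax [-0.002  0.002  1.   ] xax [ 0.981 -0.193  0.002]
shift mm [ -0.3   0.6 -14.9] turn [0.1 0.1 0.1] 0.2 joints [ 23.  35.  25. 108. -37.  35. -28.] F [-0.5  1.1 -1.2] w 67.9 t 70.7
```

View pics/q6z.png

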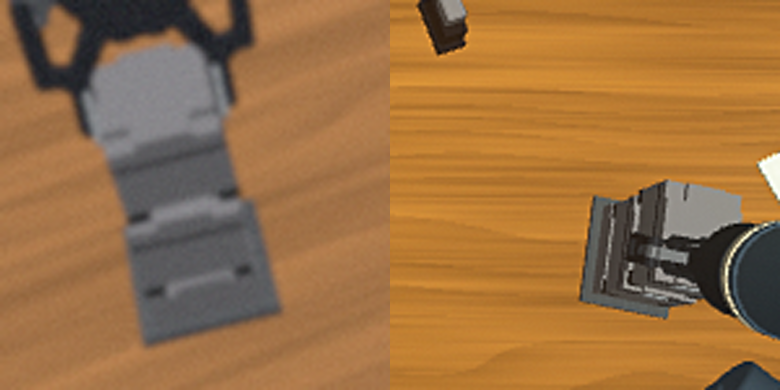

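Aligned; lower.

{"name": "apply_moves", "arguments": {"targets": [[[0,0.5,-3,0,0,0,60],[0,0.5,-5,0,0,0,60],[0,0.5,-7,0,0,0,60],[0,0.5,-9,0,0,0,60],[0,0.5,-10.5,0,0,0,60],[0,0.5,-12,0,0,0,60],[0,0.5,-13,0,0,0,60],[0,0.5,-14,0,0,0,60],[0,0.5,-14.5,0,0,0,60],[0,0.5,-14.5,0,0,0,60]]]}}

```text
time_s: 71.67
tool_pos: [0.4873, -0.407, 0.1011]
ee_rot: [-89.9, 12.5, 169.1]
force: [-9.3, 11.2, 32.3]
gripper_width: 0.0676
```

```bash
python3 pl.py .4981 -.409 .1165 -11 0; python3 -c "
from h import *
f,t=snap('q7'); z=lambda a:cv2.resize(a,(600,600),interpolation=cv2.INTER_CUBIC)
cv2.imwrite('pics/q7z.png',z(f[185:270,60:145]))"
```

```text
case now [ 0.4986 -0.4092  0.1196] zax [-0.005  0.003  1.   ] xax [ 0.981 -0.193  0.005]
shift mm [-0.6  0.3 -3.1] turn [0.1 0.3 0.1] 0.3 joints [ 24.  35.  24. 109. -38.  33. -27.] F [-9.3 11.2 32.3] w 67.6 t 71.7
```

View pics/q7z.png

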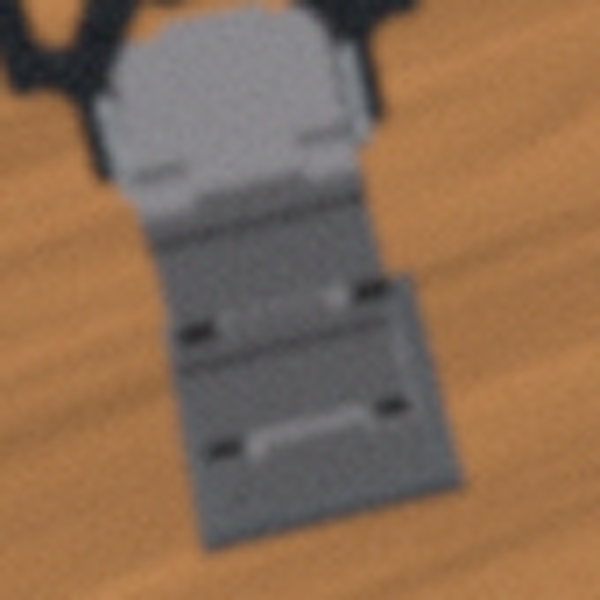

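{"name": "apply_moves", "arguments": {"targets": [[[0,0,2,0,0,0,60],[0,0,2,0,0,0,68],[0,0,2,0,0,0,71],[0,0,2,0,0,0,85],[0,0,2,0,0,0,85],[0,0,2,0,0,0,85],[-4,0,20,0,0,0,85],[-8,0,38,0,0,0,85],[-13,0,60,0,0,0,85],[-18,0,90,0,0,0,85]]]}}

```text
time_s: 72.6
tool_pos: [0.4679, -0.406, 0.1871]
ee_rot: [-90.0, 12.1, 169.1]
force: [1.3, -0.7, 1.0]
gripper_width: 0.0852
```

{"name": "apply_moves", "arguments": {"targets": [[[0,20,20,0,0,0,85],[0,50,20,0,0,4,85],[0,90,20,0,0,8,85],[0,130,20,0,0,12,85],[0,170,20,0,0,16,85],[0,210,20,0,0,20,85],[0,250,20,0,0,24,85],[0,290,20,0,0,24,85],[0,330,20,0,0,24,85],[0,360,20,0,0,24,85]]]}}

```text
time_s: 73.43
tool_pos: [0.4683, -0.0438, 0.2079]
ee_rot: [-89.9, 12.3, -166.8]
force: [0.2, 0.7, -0.7]
gripper_width: 0.0853
```

```bash
python3 -c "
from h import *
f,t=snap('r1'); z=lambda a:cv2.resize(a,(390,390),interpolation=cv2.INTER_CUBIC)
cv2.imwrite('pics/r1z.png',np.hstack([z(f[185:270,60:145]),z(t[185:275,395:485])]))
cv2.imwrite('pics/r1y.png',np.hstack([z(f[80:180,310:410]),z(t[170:270,70:170])]))
for c,a,r in blobs(t,120,200,700):
  if a<1500: print('t',c,a,r, onz('top',r[0],.147))"
```

```text
t [ 92.39055404 220.22615804] 1101 ((92.48147583007812, 220.21969604492188), (29.330066680908203, 40.35816955566406), 13.5704345703125) [0.4919675  0.40701623 0.147     ]
t [446.04602888 221.50631769] 1108 ((446.05389404296875, 221.5692596435547), (30.76061248779297, 39.81515121459961), 7.125016689300537) [ 0.49743247 -0.40762605  0.147     ]
```

View pics/r1z.png

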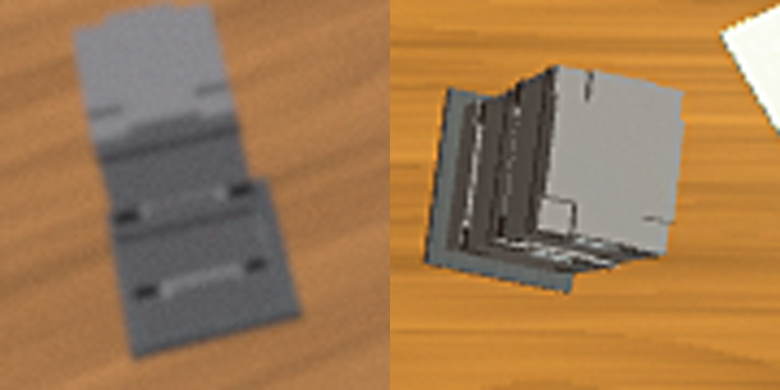

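View pics/r1y.png

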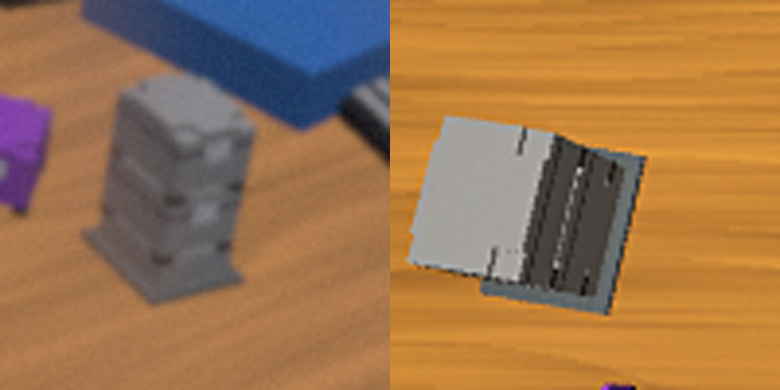

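View pics/r1_scene.png

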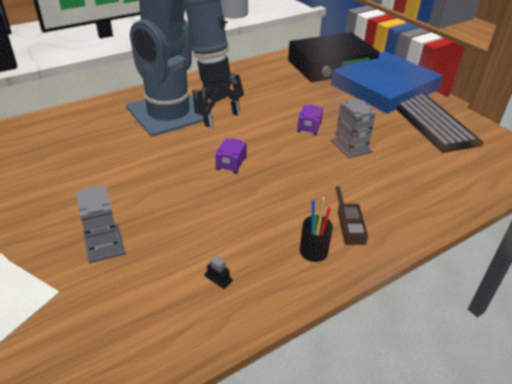

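```bash
python3 -c "
from h import *
for a,b in (((459.2,244.5),(75.9,192)),((428.9,238.1),(106.2,186.1)),((84.1,199.5),(375.4,113.0))): print(tri(a,b))
f=cv2.imread('pics/r1_scene.png')
cv2.imwrite('pics/r2.png',np.hstack([cv2.resize(f[180:265,65:135],(390,474),interpolation=cv2.INTER_CUBIC),cv2.resize(f[95:160,325:380],(390,461),interpolation=cv2.INTER_CUBIC)[:461].copy() if 0 else cv2.resize(f[90:165,325:387],(390,474),interpolation=cv2.INTER_CUBIC)]))"
```

```text
(array([ 0.4466117 , -0.43399102,  0.1405026 ]), np.float64(0.0043698851847422965))
(array([ 0.4606749 , -0.36629877,  0.13940938]), np.float64(0.0044965667244216065))
(array([0.54204767, 0.43536853, 0.13889251]), np.float64(0.0005459973080913959))
```

View pics/r2.png

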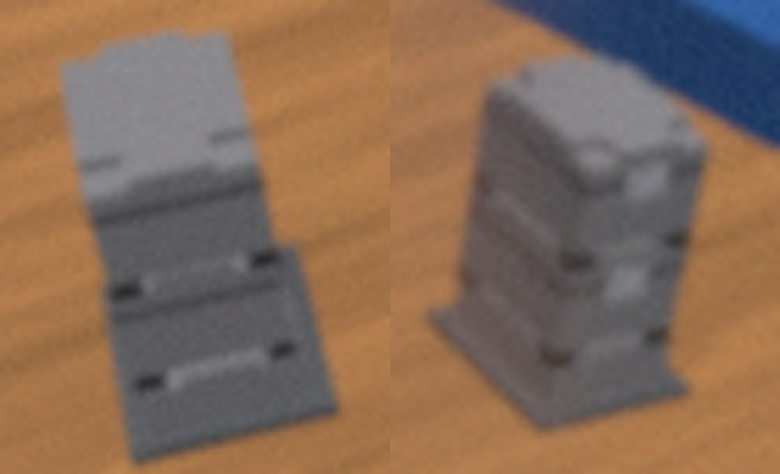

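```bash
python3 -c "
from h import *
print(bot.hand_in()); s=read_state(); print(s['time_s'],s['force'])"
```

```text
the job is handed in; nothing more can be done
None
the job is handed in; nothing more can be done
```

I stood all four grey cases on end at the same time and let go of them. Two bars ran lengthways and two crosswise. I then stacked each pair upright on its matching stand, lengthways on the left and crosswise on the right, and handed in at about 73.5 s. `hand_in` gave no verdict.

**Final position:** The top-case lid corners measured z = 0.139–0.141 m, where about 0.142 m means seated and 0.147 m or more would mean not seated. The lid centres were about 3 mm or less from the stand middles. The spacing between feet and latches in both stacks matched the 56 mm step, and the gripper was clear of everything.

**Bystanders:** The stamp, radio, pen pot and purple cases looked unmoved in the last picture. I did not measure them.

**Disagreements:**
- **Contact height:** the arm's estimate on lowering read 1.7–4 mm too high. I put this down to a bias in how I measured the standing cases and relied on the camera heights instead.
- **Shifted case:** the first case on the crosswise stand moved a few mm partway through, probably the announced knock. I gripped it again and recentred it before stacking on top.
- **First attempt:** my first tilt of case 1 ran into a wrist joint limit. I put the case back and tipped it sideways instead.

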